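# Clamp the specimen carrier to the T-slot plate and load its jars

### The arm

A 6-joint arm with a two-finger parallel gripper is mounted at the origin on the work surface. World frame = base frame: x ahead of the robot, y to its left, z up, the work surface at z = 0. Lengths are in m, angles in rad, forces in N, time in s.
With the tool pointing down it reaches from about 0.35 to 0.975 m from the base axis. Payload 4.9 kg.
Tool frame: the origin (TCP) lies midway between the tips of the shut fingers; the grasp point (between the pads) lies manip.grip_depth behind it (manip.grip_depth is the distance from the TCP to the grasp point, in m); z points along the fingers, x is the direction in which the jaws open and shut, and the axes are right-handed (so a half turn about z gives the same grasp; the last joint's range is limited). The gripper opens to 85 mm and grips with 20 to 120 N. Pads are 22 mm wide; open, the fingers measure 114 mm over their backs; the gripper's body (76 mm by 85 mm) begins 54 mm behind the grasp point. The pads swing forward as they close: fully open they stand 13 mm farther back than shut.
Start: joints at [1.025, 0.053, 1.613, -0, 1.476, -0.119], TCP at [0.259, 0.569, 0.231] pointing down, gripper open.
Joint ranges: [-3.01, 3.01], [-1.01, 2.22], [0.06, 2.58], [-1.02, 4.17], [0.09, 2.62], [-3.14, 3.14]. Speed limits (rad/s): [2.57, 2.57, 3.14, 3.14, 3.14, 3.14].

### API

Orientations are given as a unit quaternion [w, x, y, z].
In Python, from plant import state, grab_frame, ticket, manip gives the robot as it stands.
- The arm moves only by the tool carry_out, never from a script. Its argument "moves" is a list that holds one entry, the list of rows, each a list of 7 numbers: the turn, a rotation vector about the tool's x, y, z each as a share of 5 degrees, from -1 to 1, then the shift along the tool's x, y, z each as a share of 0.04 m, from -1 to 1, then the gripper command: -1 is shut, 1 is fully open, values between are in proportion. A call has 1 to 8 rows; each row shifts and turns the commanded pose from where the row before left it, along the tool's axes as they then stand; what a row does not reach is not made up. A row lasts 1/12 s, in which the tool goes at most 41.7 mm and 7.16 degrees, less where a joint would pass 70% of its speed; a pose out of reach is approached as far as the arm can. A call with a number of a shift or a turn outside -1 to 1 is refused whole. A call with a gripper value outside its range is refused whole. The fingers move at their own pace and stop on an object; the grip force is fixed at half the most. Time passes only in rows, so rows that do not move let the fingers close. It gives the time, the measured TCP pose, the force and the opening at its end, in the units of the state.
- state(): the state, without advancing time (a new reading comes with each control period).
- grab_frame(name): name is "scene" or "top" or "wrist"; returns a dict with "frame" (384x512x3 uint8, red, green, blue), "z_map" (384x512 float32, m along the optical axis (not along the pixel's ray), 0 where there is no reading), "K" (3x3 intrinsics, pixels), "world_from_camera" (4x4, takes a point from camera to world coordinates); the wrist camera has in their place "hand_eye" (4x4, takes a point from camera to tool coordinates, whose origin is the TCP and whose axes are the tool frame's). Camera axes: x right, y down, z forward; pixel columns grow to the right and rows downward; lengths in m; the calibration is good to about 2 mm. A picture is of the moment at which its call begins: read the wrist's pose just before it.
- ticket.job_done(): hands the job in, once; it reports no verdict.
The state is a dict: "time": time; "joint_pos": joint angles; "joint_vel": joint speeds; "joint_efforts": joint torques, N m; "tool_pos": TCP position; "tool_rot": TCP orientation; "contact_force": force on the tool from outside, world axes, zero at the start; "ft_torque": the same for the moment, N m; "gripper_width": opening from 0.0 (shut) to 1.0 (fully open).
Only numpy, scipy, OpenCV 4.12 (cv2) and the standard library are available. Lean on these libraries where they do the work, as an engineer would, in place of code of your own. Each camera call takes 0.05 s, during which the arm holds its last target.

### The job

Slide the specimen carrier along the slotted plate until it is fully home against the stop block, then clamp it there: put the T-bolt's head down into the slot's loading pocket, slide the bolt along all the way into the notch of the carrier's foot, turn the head a quarter turn clockwise so that it lies square across under the lips, and tighten the wing nut firmly onto the foot. Only then stand whichever jars are there upright in their pockets, strictly in order from the shortest: the 30 mm jar in pocket 1 beside the foot, the 38 mm in 2, the 46 mm in 3, the 54 mm in 4 (a missing jar's pocket stays empty). Leave the other things on the bench where they are, and the carrier clamped home at the end.

Things in the scene. Friction and masses are not known exactly. Their poses are not given: they have to be found in the camera images.
- plate: Aluminium T-slot plate, fixed, 120 (x) x 340 (y) x 25 mm high; origin: centre of its underside. One T-slot runs along y at x=0: opening 16 mm wide between lips 8 mm thick (z 17 to 25); under them a head chamber 30.4 mm wide, z 5 (floor) to 17. A stop block 60 mm wide, 18 mm high stands on it at y=+150 to +165 mm.
- plate_entry (a point): Centre of the slot's loading pocket at the plate's top level (plate y=-140, z=25 mm); axes as the plate. Here (y -160 to -120) the slot's opening is widened to 24 mm, 40 mm long: the bolt head goes in with its long side along the slot (y), and from here slides under the lips towards +y.
- plate_stop (a point): Centre of the foot of the stop block's face that looks to the plate's -y (plate x 0, y +150, z 25 mm).
- carrier: Grey specimen carrier, loose, about 0.8 kg, 56 mm wide (x), y from -113 to +113 mm; origin: centre of its underside, on the plate's top; axes as the plate. A key below, in the slot, lets it slide along y only. Tray 11 mm high (y -67 to 113), aluminium foot 10 mm thick (y -113 to -67). Starts 15 to 35 mm short of the stop. Can be gripped across the tray's 56 mm width and slid (4 to 8 N).
- carrier_end (a point): Middle of the lower edge of the carrier's +y end face; meets point plate_stop when the carrier is fully home.
- notch (a point): Where the bolt's axis belongs, at the top of the foot (10 mm above the plate), carrier y=-89 mm. The notch is 16 mm wide, open to the carrier's -y, 30 mm deep; with the axis here the 12 mm stem just touches its closed end.
- pocket1 (a point): Centre of the floor of pocket 1 (marked by 1 dot on the rails at either side; pocket 1 is next to the foot, pocket 4 next to the stop); 5 mm above the carrier's underside. Pockets are 40 mm square, 6 mm deep, 44 mm apart; axes as the carrier.
- pocket2 (a point): Centre of the floor of pocket 2 (marked by 2 dots on the rails at either side; pocket 1 is next to the foot, pocket 4 next to the stop); 5 mm above the carrier's underside. Pockets are 40 mm square, 6 mm deep, 44 mm apart; axes as the carrier.
- pocket3 (a point): Centre of the floor of pocket 3 (marked by 3 dots on the rails at either side; pocket 1 is next to the foot, pocket 4 next to the stop); 5 mm above the carrier's underside. Pockets are 40 mm square, 6 mm deep, 44 mm apart; axes as the carrier.
- pocket4 (a point): Centre of the floor of pocket 4 (marked by 4 dots on the rails at either side; pocket 1 is next to the foot, pocket 4 next to the stop); 5 mm above the carrier's underside. Pockets are 40 mm square, 6 mm deep, 44 mm apart; axes as the carrier.
- tbolt: Steel T-bolt, about 0.2 kg with nut, upright, its head in a black stand's recess (10 mm deep). Origin: centre of the head's underside; z up. Head 28 (x) x 18 (y) x 8 mm high, two diagonal corners cut back; stem 12 mm thick. Under the lips its origin is 5 to 9 mm above the plate's underside. A quarter turn clockwise from lengthwise (up to 10 degrees more) the uncut corners meet the chamber walls.
- collar: Steel pressure collar under the nut, 28 mm in diameter, 6 mm high; origin at the centre of its underside: with the nut at 0 it is 30.5 mm above the bolt's origin and goes down 2 mm per rad of the nut.
- nut (a joint): Turn of the wing nut on the bolt, rad: 0 at start, grows clockwise seen from above, to 5. Drag about 0.05 N m: a free bolt turns with the nut until its head meets the chamber walls; only then the nut turns on it. The collar meets the foot at about 2.25 rad; a few tenths more make it tight (moment over 0.1 N m). Let go, an overturned nut springs back to about 2.6 and stays.
- nut_grip (a point): Centre of the nut's dark wing, 42 mm long (x) x 12 mm thick (y) x 20 mm high, to be gripped across its thickness; 56.5 mm above the bolt's origin with the nut at 0; axes turn with the wing; at nut 0 its x is along the head's x.
- jar30_mid (a point): Centre (half-way up) of the upright specimen jar 30 mm tall and 36 mm in diameter, glass with a white lid, 40 g or so. Absent in some starts (None). Belongs in pocket 1.
- jar38_mid (a point): Centre (half-way up) of the upright specimen jar 38 mm tall and 36 mm in diameter, glass with a white lid, 52 g or so. Absent in some starts (None). Belongs in pocket 2.
- jar46_mid (a point): Centre (half-way up) of the upright specimen jar 46 mm tall and 36 mm in diameter, glass with a white lid, 64 g or so. Absent in some starts (None). Belongs in pocket 3.
- jar54_mid (a point): Centre (half-way up) of the upright specimen jar 54 mm tall and 36 mm in diameter, glass with a white lid, 76 g or so. Absent in some starts (None). Belongs in pocket 4.
- dish: Bystander: closed glass dish, 90 mm wide, 14 mm high.
- forceps: Bystander: steel forceps, 110 mm, lying.
- dropper: Bystander: amber bottle, 38 mm wide, 85 mm high.
- cap: Bystander: black rubber cap, 34 mm wide, 18 mm high.
- brush: Bystander: small brush, 160 mm, lying.
Mind the look-alikes: they are no part of the job. What is shaped like the part that bears jar46_mid but purple is not meant.

How it is judged:
On the way, in this order (a step that is already met when the one before it is completed fails the run):
1. the carrier is fully home against the stop (distance between carrier_end and plate_stop below 0.003 m), for 0.2 s.
2. the bolt's head is under the lips, its stem in the notch and its head turned square across the slot (distance between carrier_end and plate_stop below 0.003 m and angle between the x axis of tbolt and the x axis of plate, either way round below 0.35 rad and horizontal distance between tbolt and notch below 0.005 m and z of tbolt in the frame of plate between 0.003 and 0.0105 m and angle between tbolt's own z axis and vertical below 0.1 rad), for 0.2 s.
3. the nut is tight on the foot, the bolt square, the carrier home (all of step 2 and contact force between collar and carrier above 5 N and value of joint nut above 1.2 rad), for 0.2 s.
4. the 30 mm jar stands in pocket 1 (horizontal distance between jar30_mid and pocket1 below 0.004 m and z of jar30_mid in the frame of pocket1 below 0.019 m and angle between jar30_mid's own z axis and vertical below 0.1 rad), for 0.2 s.
5. the 38 mm jar stands in pocket 2 (horizontal distance between jar38_mid and pocket2 below 0.004 m and z of jar38_mid in the frame of pocket2 below 0.023 m and angle between jar38_mid's own z axis and vertical below 0.1 rad), for 0.2 s.
6. the 46 mm jar stands in pocket 3 (horizontal distance between jar46_mid and pocket3 below 0.004 m and z of jar46_mid in the frame of pocket3 below 0.027 m and angle between jar46_mid's own z axis and vertical below 0.1 rad), for 0.2 s.
7. the 54 mm jar stands in pocket 4 (horizontal distance between jar54_mid and pocket4 below 0.004 m and z of jar54_mid in the frame of pocket4 below 0.031 m and angle between jar54_mid's own z axis and vertical below 0.1 rad), for 0.2 s.
At the end, for the whole second after the job is handed in: Carrier end within 3 mm of the stop; bolt head under the lips, within 0.35 rad of square, axis within 5 mm of the notch point, tilt under 0.1 rad; nut turned over 1.2 rad, collar pressing over 5 N; each jar in its own pocket, within 4 mm of centre and floor, tilt under 0.1 rad (all of step 3 and all of step 4 and all of step 5 and all of step 6 and all of step 7); the robot touches nothing.
It fails at once if another thing on the bench is moved more than 40 mm (distance of any of dish, forceps, dropper, cap, brush from where it was at the start of the episode above 0.04 m).
Of jar30, jar38, jar46, jar54 only 2 to 4 are there at a start; the rules pass over those that are not, and their reading is None.
At some moment in a run one of jar30, jar38, jar46, jar54 may be knocked a few centimetres aside while the robot is not near it.
It also fails if it takes over 210 s, if anything falls off the work surface, if the arm or the gripper's body presses on something with over 40 N, if the wrist force passes 120 N, or if a joint passes its speed limit or range.

## Working session

There is one attempt and no reset: what is moved stays moved. The work goes in short steps, Python scripts to look and compute and a tool call to move; the robot and the scene stay as the last step left them, time stands still between calls to the robot, and variables do not carry over. Pictures are saved under pics/ and viewed, and the job is handed in when it is done.

Besides the shell and the picture viewer there is one more tool, called after "Request:" as a command line: name --argument value ..., lists and objects as JSON in quotes. carry_out: Moves the arm, as the interface text tells. Shift numbers are shares of 0.04 m and turn numbers shares of 5 degrees, none past 1 either way. Its arguments: {"type":"object","properties":{"moves":{"type":"array"}},"required":["moves"]}

```bash
ls; mkdir -p pics
python3 - <<'E'
from plant import state, grab_frame, ticket, manip
import cv2, numpy as np
s=state()
for k,v in s.items(): print(k,v)
print(manip, getattr(manip,'grip_depth',None))
for n in ["scene","top","wrist"]:
    f=grab_frame(n)
    cv2.imwrite(f"pics/{n}0.png",f["frame"][:,:,::-1])
    print(n,f["K"].tolist(), np.round(f.get("world_from_camera",f.get("hand_eye")),4).tolist())
    np.savez(f"pics/{n}0.npz",**f)
E
```

```text
pics
time 0.0
joint_pos [ 1.02501446e+00  5.33613692e-02  1.61430323e+00  2.49865810e-05
  1.47598447e+00 -1.19008847e-01]
joint_vel [-0.00142958  0.00014339  0.00011675 -0.00159014 -0.00427345 -0.00032277]
joint_efforts [ 9.44128733e-04 -3.93686306e+01 -3.70179141e+01  1.20095306e-04
  7.04934428e-03 -1.90685569e-05]
tool_pos [0.25838279 0.56840683 0.2300547 ]
tool_rot [ 4.38830138e-04  8.40813923e-01  5.41323276e-01 -9.29939735e-04]
contact_force [0.32606382 0.09327856 0.23292289]
ft_torque [-0.03041678  0.01003657 -0.00118336]
gripper_width 0.9998787676701898
<Robot object at 0x7f16c3203a10> 0.0187
scene [[440.9200745040475, 0.0, 256.3705500897272], [0.0, 440.9200745040475, 188.89601883639313], [0.0, 0.0, 1.0]] [[-0.7069, 0.5176, -0.4821, 1.1129], [0.7073, 0.5056, -0.4941, 0.595], [-0.012, -0.6903, -0.7235, 0.8972], [0.0, 0.0, 0.0, 1.0]]
top [[363.0424758524776, 0.0, 252.8225184344295], [0.0, 363.0424758524776, 193.68320440740743], [0.0, 0.0, 1.0]] [[0.0325, -0.9793, 0.1997, 0.3805], [-0.9995, -0.0329, 0.0013, 0.0174], [0.0053, -0.1996, -0.9799, 0.9184], [0.0, 0.0, 0.0, 1.0]]
wrist [[276.87535773629645, 0.0, 258.6562774062789], [0.0, 276.87535773629645, 189.77737943767113], [0.0, 0.0, 1.0]] [[1.0, 0.0007, -0.0007, -0.0015], [-0.0005, 0.9518, 0.3066, -0.0779], [0.0009, -0.3066, 0.9518, -0.1424], [0.0, 0.0, 0.0, 1.0]]
```

View pics/scene0.png

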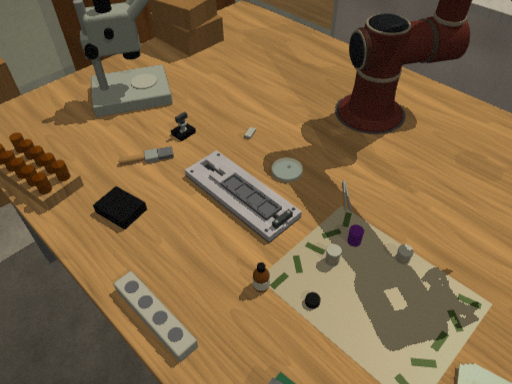

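View pics/top0.png

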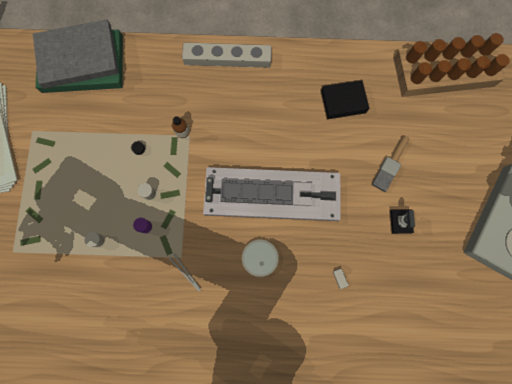

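View pics/wrist0.png

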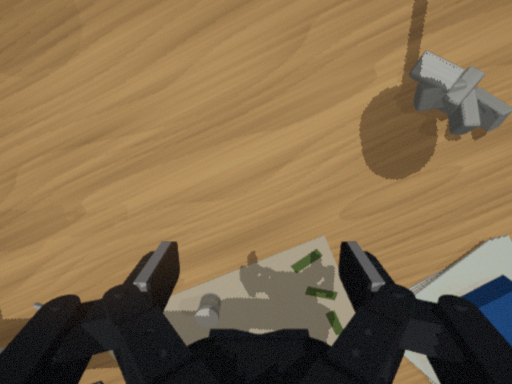

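The scene view shows the plate from about (185,165) to (300,220) and the T-bolt in its black stand at (182,127). It also shows white-lidded jars at (333,254) and (404,253), and a purple look-alike at (356,235). In the top view the stop block is the dark bar at (210,188), the bolt is at (402,221), and the jars are at (146,190) and (95,240). Next I'll enlarge and measure.

```bash
cat > h.py <<'E'
import numpy as np, cv2
from scipy.spatial.transform import Rotation as R
def quat(q): return R.from_quat([q[1],q[2],q[3],q[0]])
def load(n): return dict(np.load(n))
def cloud(f,T=None):
    T=f["world_from_camera"] if T is None else T
    z=f["z_map"]; K=f["K"]; h,w=z.shape
    u,v=np.meshgrid(np.arange(w),np.arange(h))
    P=np.stack([(u-K[0,2])*z/K[0,0],(v-K[1,2])*z/K[1,1],z],-1)
    return P@T[:3,:3].T+T[:3,3]
def toolT(s):
    T=np.eye(4);T[:3,:3]=quat(s["tool_rot"]).as_matrix();T[:3,3]=s["tool_pos"];return T
def proj(f,p,T=None):
    T=f["world_from_camera"] if T is None else T
    c=(np.asarray(p)-T[:3,3])@T[:3,:3]; K=f["K"]
    return np.stack([c[...,0]/c[...,2]*K[0,0]+K[0,2],c[...,1]/c[...,2]*K[1,1]+K[1,2]],-1)
def crop(f,box,k,name):
    x0,y0,x1,y1=box
    im=cv2.resize(f["frame"][y0:y1,x0:x1],None,fx=k,fy=k,interpolation=cv2.INTER_CUBIC)
    cv2.imwrite(name,im[:,:,::-1])
E
python3 - <<'E'
from h import *
t=load("pics/top0.npz"); s=load("pics/scene0.npz")
crop(t,(196,155,350,230),5,"pics/tplate.png")
crop(t,(70,130,210,260),5,"pics/tjars.png")
crop(s,(300,220,430,310),6,"pics/sjars.png")
crop(s,(160,105,310,245),5,"pics/splate.png")
P=cloud(t);Q=cloud(s)
for n,(u,v) in dict(jA=(146,190),jB=(95,240),pur=(142,226),cap=(138,148),drop=(179,123),bolt=(402,221),stopb=(211,188),dish=(261,258)).items():
    W=P[v-3:v+4,u-3:u+4].reshape(-1,3); W=W[np.isfinite(W).all(1)]
    print(n,np.round(P[v,u],4),np.round(np.percentile(W[:,2],[10,50,90]),4))
for n,(u,v) in dict(jA=(333,249),jB=(404,248),pur=(356,230),bolt=(182,117)).items():
    W=Q[v-2:v+3,u-2:u+3].reshape(-1,3)
    print(n,np.round(Q[v,u],4),np.round(np.percentile(W[:,2],[10,50,90]),4))
E
```

```text
jA [0.5586 0.2807 0.0463] [0.0449 0.047  0.0488]
jB [0.4335 0.3946 0.0379] [0.0365 0.0388 0.0405]
pur [0.4699 0.2818 0.0478] [0.0451 0.0465 0.0485]
cap [0.6739 0.3192 0.0209] [0.0171 0.0192 0.0209]
drop [0.7239 0.2062 0.0754] [0.0617 0.0677 0.085 ]
bolt [ 0.5033 -0.3455  0.0438] [0.017  0.0442 0.0548]
stopb [0.5691 0.1218 0.046 ] [0.0073 0.0431 0.0458]
dish [ 0.4045 -0.0067  0.0136] [0.0132 0.015  0.0167]
jA [0.5603 0.2824 0.0497] [0.0466 0.0486 0.0502]
jB [1.1129 0.595  0.8972] [0.039  0.04   0.0417]
pur [0.4747 0.2862 0.0472] [0.0467 0.0477 0.0493]
bolt [ 0.5031 -0.3537  0.0671] [0.0615 0.0673 0.0739]
```

View pics/tplate.png

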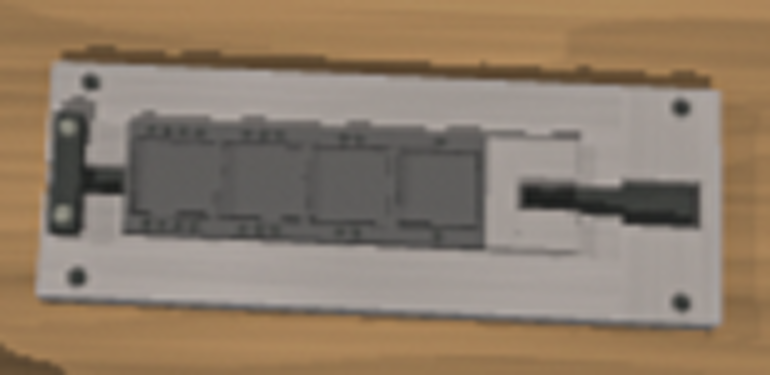

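View pics/tjars.png

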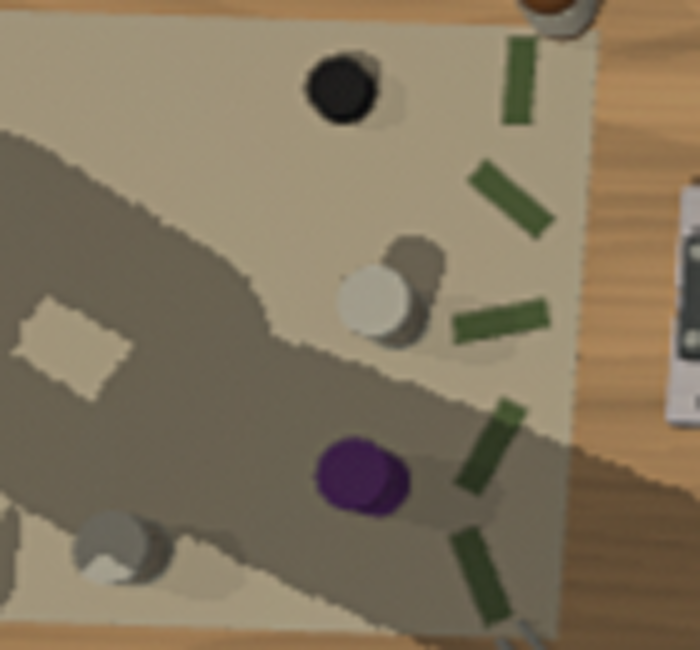

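View pics/sjars.png

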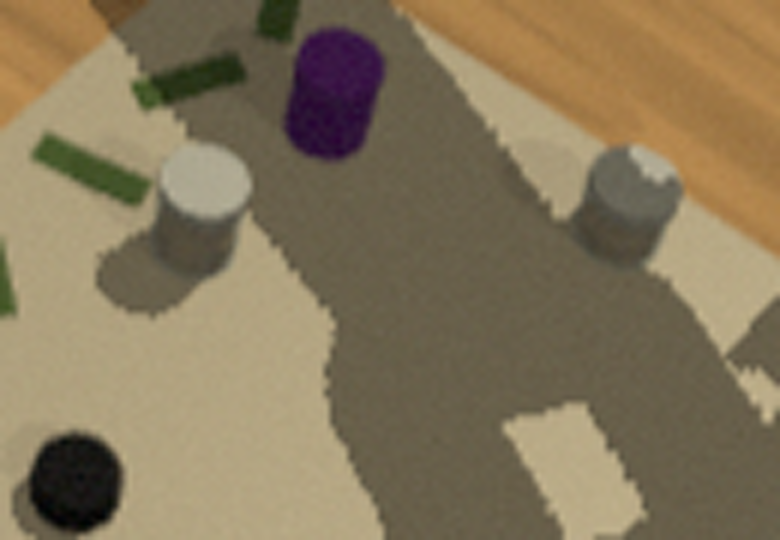

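View pics/splate.png

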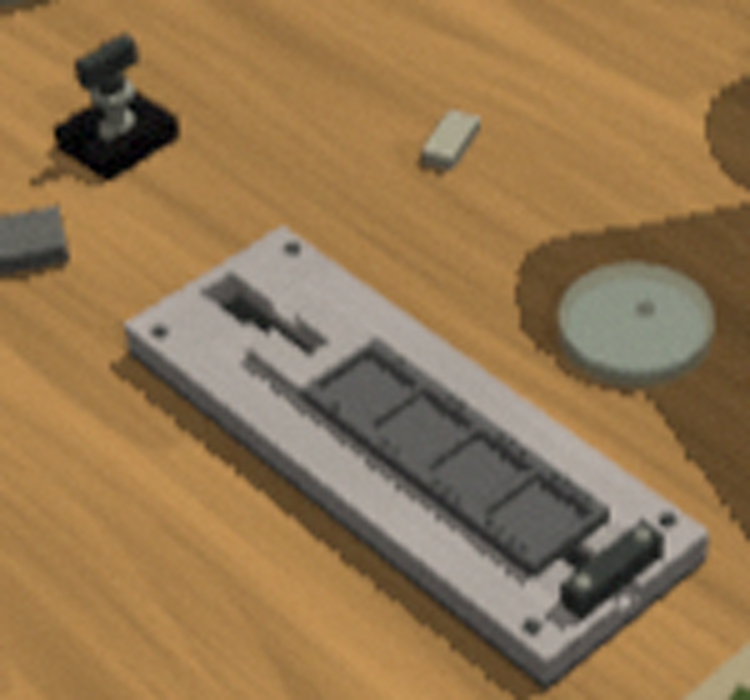

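```bash
cat >> h.py <<'E'
def ray(f,uv,z,T=None):
    T=f["world_from_camera"] if T is None else T
    K=f["K"];uv=np.atleast_2d(uv).astype(float)
    d=np.c_[(uv[:,0]-K[0,2])/K[0,0],(uv[:,1]-K[1,2])/K[1,1],np.ones(len(uv))]@T[:3,:3].T
    return T[:3,3]+d*((z-T[2,3])/d[:,2])[:,None]
def yaw(s):
    m=quat(s["tool_rot"]).as_matrix();return np.degrees(np.arctan2(m[1,0],m[0,0]))
def plan(s,pos=None,yw=None):
    """total shift in tool axes (shares of .04) and turn (shares of 5deg) about tool z; shift taken with final tool axes if turning first"""
    m=quat(s["tool_rot"]).as_matrix()
    # level error
    z=m[:,2]; tilt=np.cross(z,[0,0,-1.])
    print("tilt fix in tool axes (shares of 5deg)",np.round(m.T@tilt/np.radians(5),3))
    a=yaw(s); b=a if yw is None else yw
    print("yaw now %.2f -> %.2f: turn z total shares %.3f"%(a,b,-(b-a)/5))
    if pos is not None:
        for nm,an in (("now",a),("after",b)):
            c,q=np.cos(np.radians(an)),np.sin(np.radians(an))
            M=np.array([[c,q,0],[q,-c,0],[0,0,-1]]).T
            d=np.asarray(pos)-s["tool_pos"]
            print("shift shares in axes",nm,np.round(M.T@d/.04,3))
def wristT(s,f): return toolT(s)@f["hand_eye"]
E
python3 - <<'E'
from h import *
from plant import state
t=load("pics/top0.npz"); s=load("pics/scene0.npz")
c=np.array([(52,62),(720,90),(718,325),(38,297)])/5+np.array([196,155])
W=ray(t,c,.025);print(np.round(W,4));print(W.mean(0))
c=np.array([(285,228),(705,535),(550,668),(127,322)])/5+np.array([160,105])
W2=ray(s,c,.025);print(np.round(W2,4));print(W2.mean(0))
st=state(); print(proj(s,st["tool_pos"]),proj(t,st["tool_pos"]))
plan(st,[.565,-.03,.22],0)
E
```

```text
[[ 0.6269  0.139   0.025 ]
 [ 0.6237 -0.2013  0.025 ]
 [ 0.5033 -0.1985  0.025 ]
 [ 0.506   0.1389  0.025 ]]
[ 0.56496031 -0.03046637  0.025     ]
[[ 0.502  -0.1966  0.025 ]
 [ 0.5093  0.141   0.025 ]
 [ 0.6281  0.1432  0.025 ]
 [ 0.6191 -0.2006  0.025 ]]
[ 0.56461476 -0.02827342  0.025     ]
[544.6134823  191.15303168] [-58.78754712 326.89724878]
tilt fix in tool axes (shares of 5deg) [-0.003  0.018 -0.   ]
yaw now 65.54 -> 0.00: turn z total shares 13.109
shift shares in axes now [-10.448  13.17    0.259]
shift shares in axes after [ 7.663 14.963  0.259]
```

Request:
carry_out --moves '[[[0,0,1,-0.75,0.94,0,1],[0,0,1,-0.75,0.94,0,1],[0,0,1,-0.75,0.94,0,1],[0,0,1,-0.75,0.94,0,1],[0,0,1,-0.75,0.94,0,1],[0,0,1,-0.75,0.94,0,1],[0,0,0,0,0,0,1]]]'

```text
time: 0.73
tool_pos: [0.3203, 0.3243, 0.2301]
tool_rot: [0.001, 0.953, 0.301, -0.001]
contact_force: [0.0, 0.2, 0.1]
gripper_width: 1.0
```

```bash
cat > snap.py <<'E'
import sys
from h import *
from plant import state, grab_frame
def snap(cam,name):
    s=state(); f=grab_frame(cam); 
    T=wristT(s,f) if cam=="wrist" else f["world_from_camera"]
    f["T"]=T; f["tp"]=s["tool_pos"]; f["tr"]=s["tool_rot"]
    np.savez(f"pics/{name}.npz",**f); cv2.imwrite(f"pics/{name}.png",f["frame"][:,:,::-1])
    print("t %.2f"%s["time"],"tcp",np.round(s["tool_pos"],4),"yaw %.2f"%yaw(s),"grip %.3f"%s["gripper_width"],"F",np.round(s["contact_force"],1),"M",np.round(s["ft_torque"],2))
    return s,f
if __name__=="__main__": snap(sys.argv[1],sys.argv[2])
E
python3 - <<'E'
from snap import *
s,f=snap("wrist","w1")
plan(s,[.565,-.03,.22],0)
E
```

```text
t 0.73 tcp [0.3203 0.3243 0.2301] yaw 35.08 grip 1.000 F [0.  0.2 0.1] M [ 0.02  0.02 -0.  ]
tilt fix in tool axes (shares of 5deg) [0.026 0.025 0.   ]
yaw now 35.08 -> 0.00: turn z total shares 7.017
shift shares in axes now [-0.084 10.765  0.253]
shift shares in axes after [6.118 8.858 0.253]
```

View pics/w1.png

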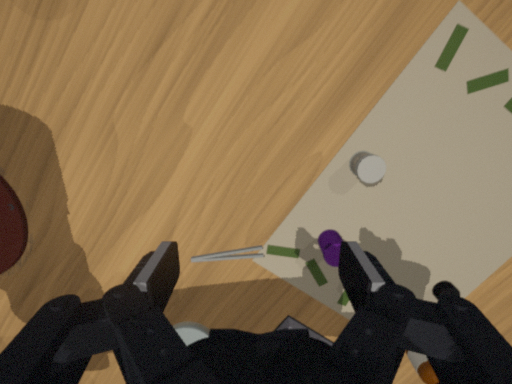

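Request:
carry_out --moves '[[[0,0,0,0,1,0,1],[0,0,0,0,1,0,1],[0,0,0,0,1,0,1],[0,0,0,0,1,0,1],[0,0,0,0,1,0,1],[0,0,1,0,1,0,1],[0,0,1,0,1,0,1],[0,0,1,0.1,1,0,1]]]'

```text
time: 1.45
tool_pos: [0.5024, 0.0644, 0.2313]
tool_rot: [-0.0, 0.984, 0.177, 0.0]
contact_force: [0.4, 0.7, -0.0]
gripper_width: 0.998
```

Request:
carry_out --moves '[[[0,0,1,0.2,1,0,1],[0,0,1,0.2,1,0,1],[0,0,1,0.2,0,0,1],[0,0,1,0.2,0,0,1],[0,0,0,0,0,0,1]]]'

```text
time: 1.87
tool_pos: [0.5584, -0.0035, 0.2307]
tool_rot: [-0.0, 1.0, 0.004, -0.0]
contact_force: [-0.3, 0.1, -0.4]
gripper_width: 1.001
```

Run:
```python
from snap import *
s,f=snap("wrist","w2")
plan(s,[.565,-.03,.22],0)
```

```text
t 1.87 tcp [ 0.5584 -0.0035  0.2307] yaw 0.46 grip 1.001 F [-0.3  0.1 -0.4] M [-0.   -0.03  0.02]
tilt fix in tool axes (shares of 5deg) [-0.006  0.005 -0.   ]
yaw now 0.46 -> 0.00: turn z total shares 0.093
shift shares in axes now [0.16  0.665 0.269]
shift shares in axes after [0.165 0.663 0.269]
```

View pics/w2.png

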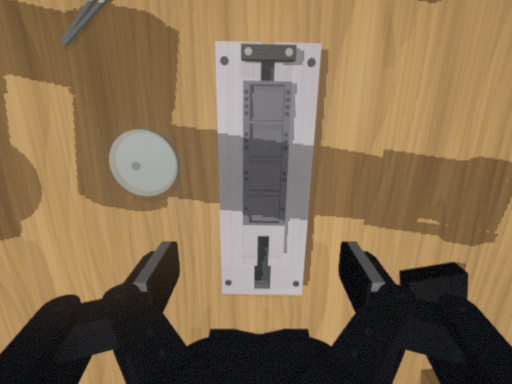

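Run:
```python
from h import *
f=load("pics/w2.npz")
crop(f,(205,35,335,125),6,"pics/w2a.png")
crop(f,(205,215,335,305),6,"pics/w2b.png")
```

```text
(no output)
```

View pics/w2a.png

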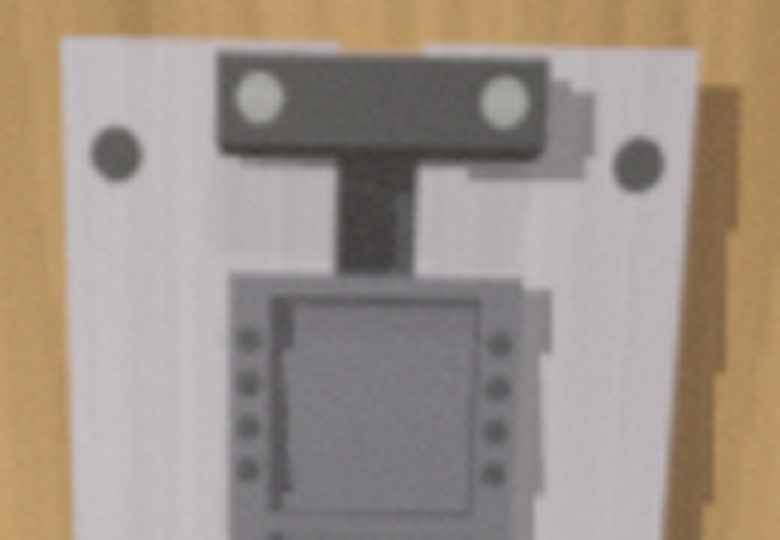

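View pics/w2b.png

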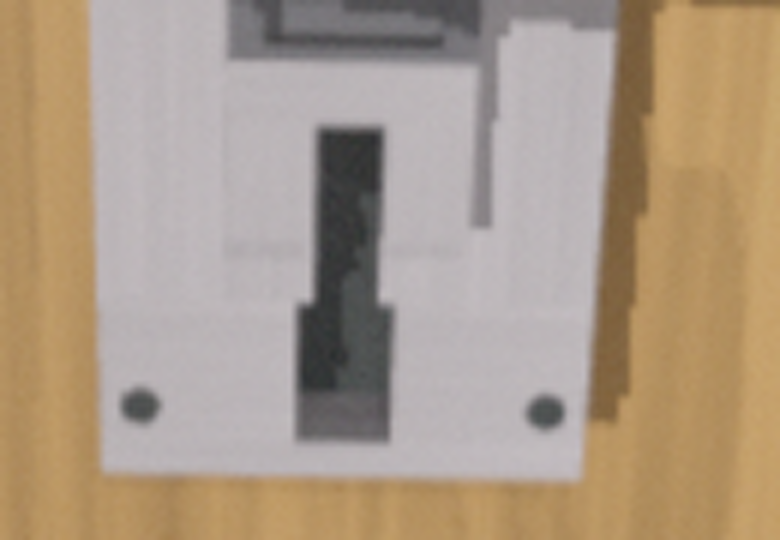

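```bash
cat >> h.py <<'E'
def rigid2(M,W):
    M=np.asarray(M,float);W=np.asarray(W,float)[:,:2]
    mc,wc=M.mean(0),W.mean(0); H=(M-mc).T@(W-wc)
    th=np.arctan2(H[0,1]-H[1,0],H[0,0]+H[1,1]); c,s=np.cos(th),np.sin(th);Rm=np.array([[c,-s],[s,c]])
    t=wc-Rm@mc; res=W-(M@Rm.T+t); return Rm,t,np.degrees(th),res
E
python3 - <<'E'
from h import *
f=load("pics/w2.npz")
def px(l,o): return (np.array(l,float)+.5)/6-.5+np.array(o)
ca=px([(61,37),(699,48)],(205,35)); cb=px([(582,481),(101,470)],(205,215))
pk=px([(296,440),(390,441),(297,304),(393,305)],(205,215))
M=[(-60,170),(60,170),(60,-170),(-60,-170),(-12,-160),(12,-160),(-12,-120),(12,-120)]
W=ray(f,np.r_[ca,cb,pk],.025,f["T"])
Rm,t,th,res=rigid2(np.array(M)/1000,W); print("plate",t,th);print(np.round(res*1000,1))
inv=lambda W:(W[:,:2]-t)@Rm*1000
# stop: bottom edge of face at z .025 hidden?; top front edge z=.043
print("stop top front edge",inv(ray(f,px([(220,148),(543,156)],(205,35)),.043,f["T"])))
print("tray +y edge top z.036",inv(ray(f,px([(230,275),(523,281)],(205,35)),.036,f["T"])))
print("tray/foot line z.036 ",inv(ray(f,px([(228,60),(478,64)],(205,215)),.036,f["T"])))
print("notch closed end top z.035 ",inv(ray(f,px([(318,127),(383,128)],(205,215)),.035,f["T"])))
P=cloud(f,f["T"])
for q in [(230,100),(300,180),(235,270)]: print(q,P[q[1]-3:q[1]+4,q[0]-3:q[0]+4].reshape(-1,3).mean(0))
for q in [(266,103),(266,140),(266,170),(262,205),(250,240)]: print(q,np.round(np.median(P[q[1]-3:q[1]+4,q[0]-3:q[0]+4].reshape(-1,3),0),4))
E
```

```text
plate [ 0.5658284  -0.03337704] -0.5605252843366919
[[ 0.1 -0.2]
 [-0.1  0.1]
 [ 0.4 -0.4]
 [-0.2  0.6]
 [ 0.5  0.4]
 [-0.1  0.6]
 [ 0.2 -0.6]
 [-0.6 -0.4]]
stop top front edge [[-29.0275839  149.00067505]
 [ 29.57821479 148.74187458]]
tray +y edge top z.036 [[-27.58443957 128.01745852]
 [ 27.8784223  127.97168569]]
tray/foot line z.036  [[-27.8706007  -51.22309787]
 [ 27.73114823 -51.14338191]]
notch closed end top z.035  [[ -7.58006515 -67.89345411]
 [  7.11404649 -67.8648899 ]]
(230, 100) [0.52319498 0.07363226 0.02446418]
(300, 180) [ 0.61242955 -0.02510339  0.02465345]
(235, 270) [ 0.52503506 -0.16229117  0.02472941]
(266, 103) [0.5663 0.0706 0.0296]
(266, 140) [0.567  0.0271 0.0297]
(266, 170) [ 0.5676 -0.0108  0.0298]
(262, 205) [ 0.5631 -0.0585  0.0298]
(250, 240) [ 0.5473 -0.1077  0.0348]
```

The wrist view fits the plate corners and loading pocket to within 0.6 mm: plate centre about (0.566, -0.033), yaw -0.6°, carrier about 22 mm short of the stop. I'll lower the open gripper around the tray.

Request:
carry_out --moves '[[[0,0,0.2,0.19,-0.13,0,1],[0,0,0,0,0,1,1],[0,0,0,0,0,1,1],[0,0,0,0,0,1,1],[0,0,0,0,0,1,1],[0,0,0,0,0,0.75,1],[0,0,0,0,0,0,1]]]'

```text
time: 2.5
tool_pos: [0.558, 0.0037, 0.0334]
tool_rot: [-0.001, 1.0, -0.002, -0.007]
contact_force: [-1.0, -0.1, -1.0]
gripper_width: 1.002
```

```bash
python3 snap.py wrist w3; python3 snap.py scene s3; python3 -c "
from h import *
crop(load('pics/s3.npz'),(160,105,330,245),4,'pics/s3c.png')"
```

```text
t 2.50 tcp [0.558  0.0037 0.0334] yaw -0.23 grip 1.002 F [-1.  -0.1 -1. ] M [0.04 0.05 0.01]
t 2.55 tcp [0.5607 0.0033 0.0373] yaw -0.26 grip 1.003 F [0.9 0.3 1.1] M [ 0.04 -0.   -0.01]
```

View pics/w3.png

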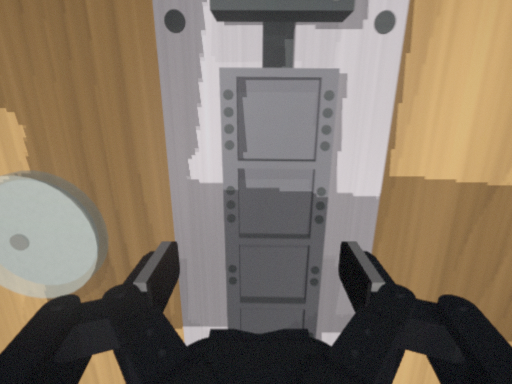

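View pics/s3c.png

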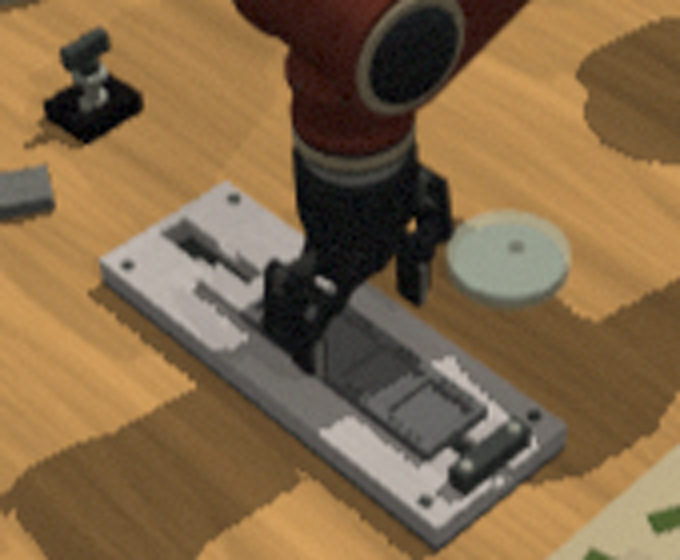

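Request:
carry_out --moves '[[[0,0,0,0,0,0,1],[0,0,0,0,0,0,1]]]'

```text
time: 2.77
tool_pos: [0.567, 0.0019, 0.0448]
tool_rot: [0.0, 1.0, -0.003, 0.003]
contact_force: [-0.4, -0.6, 0.5]
gripper_width: 0.999
```

Run:
```python
from snap import *
s,f=snap("wrist","w4")
plan(s,[.5661,.0016,.023],-.56)
```

```text
t 2.77 tcp [0.567  0.0019 0.0448] yaw -0.39 grip 0.999 F [-0.4 -0.6  0.5] M [-0.    0.01  0.04]
tilt fix in tool axes (shares of 5deg) [ 0.008 -0.067 -0.   ]
yaw now -0.39 -> -0.56: turn z total shares 0.034
shift shares in axes now [-0.023  0.008  0.545]
shift shares in axes after [-0.023  0.009  0.545]
```

Request:
carry_out --moves '[[[0,0,0.04,0,0,0.27,1],[0,0,0,0,0,0.27,1],[0,0,0,0,0,0,1],[0,0,0,0,0,0,1]]]'

```text
time: 3.15
tool_pos: [0.5633, 0.002, 0.0182]
tool_rot: [-0.0, 1.0, -0.006, -0.001]
contact_force: [-0.4, 0.6, 0.1]
gripper_width: 0.997
```

Request:
carry_out --moves '[[[0,0,0,0,0,0,-1],[0,0,0,0,0,0,-1],[0,0,0,0,0,0,-1],[0,0,0,0,0,0,-1],[0,0,0,0,0,0,-1],[0,0,0,0,0,0,-1]]]'

```text
time: 3.65
tool_pos: [0.5659, 0.0018, 0.0214]
tool_rot: [0.0, 1.0, -0.006, 0.001]
contact_force: [-0.3, -0.1, 5.9]
gripper_width: 0.632
```

Run:
```python
from snap import *
s,f=snap("wrist","w5")
plan(s,[.5661,.0016,.023],-.56)
```

```text
t 3.65 tcp [0.5659 0.0018 0.0214] yaw -0.65 grip 0.632 F [-0.3 -0.1  5.9] M [0.05 0.33 0.03]
tilt fix in tool axes (shares of 5deg) [ 0.003 -0.031  0.   ]
yaw now -0.65 -> -0.56: turn z total shares -0.019
shift shares in axes now [ 0.005  0.004 -0.04 ]
shift shares in axes after [ 0.005  0.004 -0.04 ]
```

View pics/w5.png

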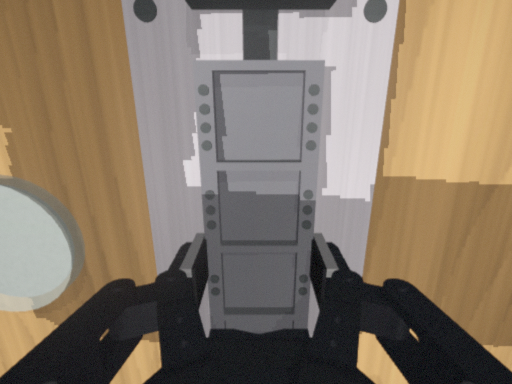

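Request:
carry_out --moves '[[[0,0,0,0,0,-0.05,-1],[0,0,0,0,-0.12,0,-1],[0,0,0,0,-0.12,0,-1],[0,0,0,0,-0.12,0,-1],[0,0,0,0,-0.12,0,-1],[0,0,0,0,0,0,-1],[0,0,0,0,0,0,-1]]]'

```text
time: 4.28
tool_pos: [0.5656, 0.0206, 0.0214]
tool_rot: [0.0, 1.0, -0.006, 0.001]
contact_force: [4.9, -2.2, -4.4]
gripper_width: 0.633
```

Request:
carry_out --moves '[[[0,0,0,0,-0.05,0,-1],[0,0,0,0,-0.05,0,-1],[0,0,0,0,-0.05,0,-1],[0,0,0,0,0,0,-1],[0,0,0,0,0,0,-1]]]'

```text
time: 4.7
tool_pos: [0.5657, 0.0232, 0.0215]
tool_rot: [0.004, 1.0, -0.006, 0.001]
contact_force: [5.0, -14.6, -4.9]
gripper_width: 0.631
```

```bash
python3 snap.py wrist w6
```

```text
t 4.70 tcp [0.5657 0.0232 0.0215] yaw -0.67 grip 0.631 F [  5.  -14.6  -4.9] M [-2.16 -0.65 -0.27]
```

View pics/w6.png

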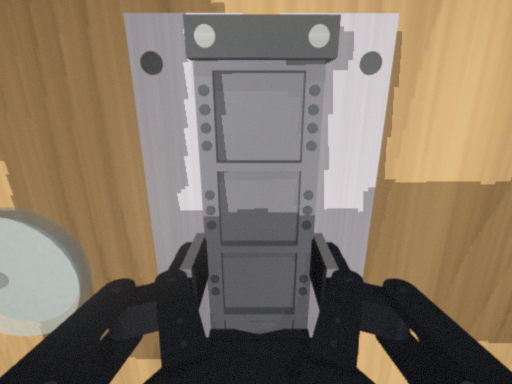

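The carrier is against the stop: it moved 21.7 mm and pushes back with 14.6 N. I'll release, rise and look from a second yaw.

Request:
carry_out --moves '[[[0,0,0,0,0,0,1],[0,0,0,0,0,0,1],[0,0,0,0,0,0,1],[0,0,0,0,0,-0.5,1],[0,0,0,0,0,-1,1],[0,0,0,0,0,-1,1],[0,0,-1,0,0,-1,1],[0,0,-1,0,0,-1,1]]]'

```text
time: 5.42
tool_pos: [0.5642, 0.0277, 0.2035]
tool_rot: [-0.0, 0.996, 0.084, -0.0]
contact_force: [0.6, 0.7, -0.2]
gripper_width: 0.998
```

Request:
carry_out --moves '[[[0,0,-1,-0.1,0.1,-0.8,1],[0,0,-1,-0.1,0.1,0,1],[0,0,-1,-0.1,0.1,0,1],[0,0,-1,-0.1,0.1,0,1],[0,0,-1,-0.1,0,0,1],[0,0,-1,-0.1,0,0,1],[0,0,-1,-0.1,0,0,1],[0,0,-1,-0.1,0,0,1]]]'

```text
time: 6.08
tool_pos: [0.541, -0.0019, 0.2336]
tool_rot: [-0.0, 0.908, 0.42, -0.0]
contact_force: [0.8, 0.2, -0.2]
gripper_width: 0.997
```

Request:
carry_out --moves '[[[0,0,-1,-0.1,0,0,1],[0,0,-1,-0.1,0,0,1],[0,0,-1,-0.1,0,0,1],[0,0,0,0,0,0,1],[0,0,0,0,0,0,1]]]'

```text
time: 6.5
tool_pos: [0.5343, -0.0117, 0.2337]
tool_rot: [-0.0, 0.847, 0.532, 0.0]
contact_force: [0.1, 0.4, 0.0]
gripper_width: 1.0
```

```bash
python3 snap.py wrist w7;python3 snap.py wrist w7b
```

```text
t 6.50 tcp [ 0.5343 -0.0117  0.2337] yaw 64.23 grip 1.000 F [0.1 0.4 0. ] M [ 0.01  0.03 -0.04]
t 6.55 tcp [ 0.5344 -0.0117  0.2337] yaw 64.25 grip 0.997 F [ 1.2 -0.  -0.1] M [ 0.02 -0.05  0.  ]
```

View pics/w7b.png

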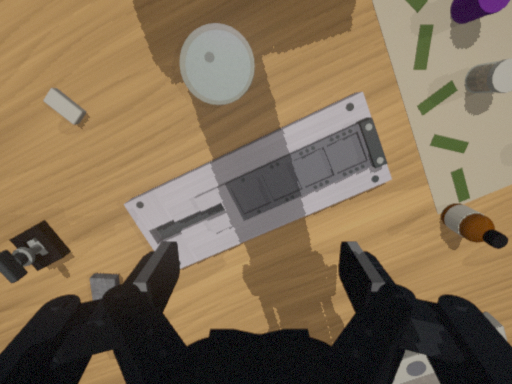

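Run:
```python
from h import *
f=load("pics/w7b.npz")
crop(f,(335,85,400,195),5,"pics/a.png"); crop(f,(115,190,215,275),5,"pics/b.png")
a=cv2.imread("pics/a.png");b=cv2.imread("pics/b.png")
h=max(a.shape[0],b.shape[0]); pad=lambda x:cv2.copyMakeBorder(x,0,h-x.shape[0],0,0,cv2.BORDER_CONSTANT)
cv2.imwrite("pics/w7ab.png",np.hstack([pad(a),pad(b)])[:600])
s=load("pics/w7b.npz"); crop(s,(0,200,130,300),6,"pics/w7bolt.png")
```

```text
(no output)
```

View pics/w7ab.png

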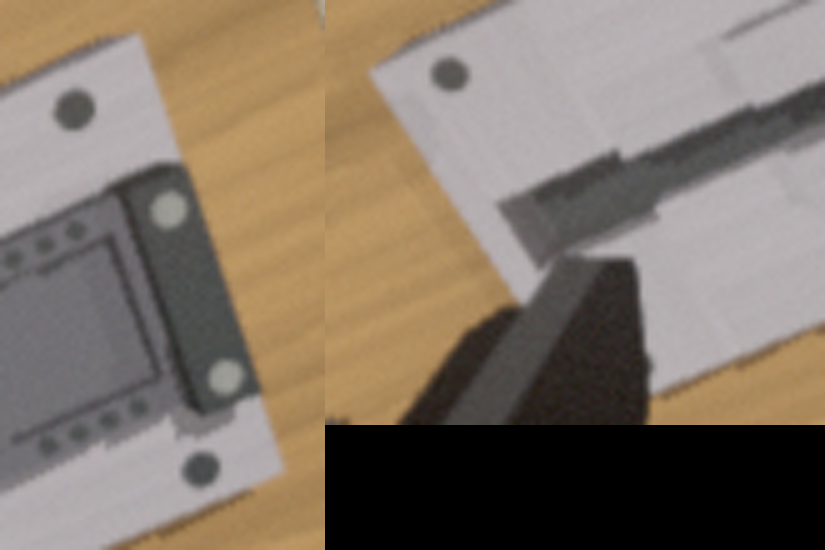

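View pics/w7bolt.png

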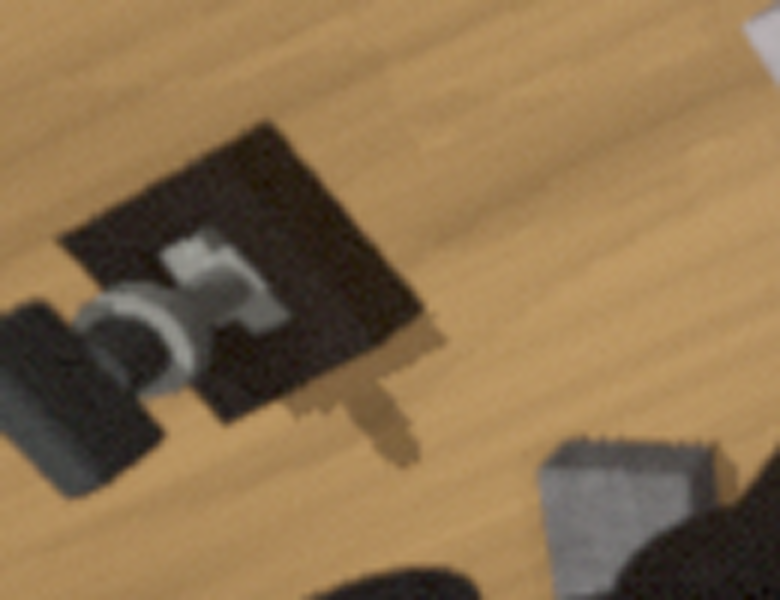

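Run:
```python
from h import *
f=load("pics/w7b.npz")
def px(l,o,k=5): return (np.array(l,float)+.5)/k-.5+np.array(o)
a=px([(138,33),(283,469)],(335,85)); b=px([(47,72),(173,204),(216,268),(292,152)],(115,190))
M=[(-60,170),(60,170),(-60,-170),(-12,-160),(12,-160),(-12,-120)]
W=ray(f,np.r_[a,b],.025,f["T"])
Rm,t,th,res=rigid2(np.array(M)/1000,W); print("plate yaw64",t,th);print(np.round(res*1000,1))
# hole positions both
f2=load("pics/w2.npz")
h2=ray(f2,np.r_[px([(116,154),(638,165)],(205,35),6),px([(140,406),(545,412)],(205,215),6)],.025,f2["T"])
h7=ray(f,np.r_[px([(74,109),(201,469)],(335,85)),px([(450-325,73)],(115,190))],.025,f["T"])
print(np.round(h2,4));print(np.round(h7,4)); print(np.round((h2[:3]-h7)*1000,1))
```

```text
plate yaw64 [ 0.56576799 -0.03312261] -0.528814293294098
[[ 0.2 -0.7]
 [-0.5 -1. ]
 [ 0.2  1. ]
 [ 0.4  0.7]
 [-1.3  1.1]
 [ 0.9 -1. ]]
[[ 0.5173  0.117   0.025 ]
 [ 0.6173  0.1159  0.025 ]
 [ 0.5142 -0.1832  0.025 ]
 [ 0.6142 -0.184   0.025 ]]
[[ 0.5174  0.1169  0.025 ]
 [ 0.6174  0.1159  0.025 ]
 [ 0.5139 -0.1827  0.025 ]]
[[-0.1  0.1  0. ]
 [-0.2  0.   0. ]
 [ 0.3 -0.5  0. ]]
```

Run:
```python
from snap import *
s=state(); plan(s,[.467,-.333,.20],64)
f=load("pics/w7b.npz"); 
print(ray(f,[[37.5,247]],.02,f["T"]))
```

```text
tilt fix in tool axes (shares of 5deg) [-0.002 -0.002  0.   ]
yaw now 64.27 -> 64.00: turn z total shares 0.055
shift shares in axes now [-7.969  1.968  0.842]
shift shares in axes after [-7.96   2.006  0.842]
[[ 0.50628928 -0.35546572  0.02      ]]
```

Request:
carry_out --moves '[[[0,0,0,-1,0.25,0.1,1],[0,0,0,-1,0.25,0.1,1],[0,0,0,-1,0.25,0.1,1],[0,0,0,-1,0.25,0.1,1],[0,0,0,-1,0.25,0.1,1],[0,0,0,-1,0.25,0.1,1],[0,0,0,-1,0.25,0.1,1],[0,0,0,-1,0.25,0.1,1]]]'

```text
time: 7.27
tool_pos: [0.4675, -0.3368, 0.2016]
tool_rot: [0.0, 0.847, 0.532, 0.0]
contact_force: [1.2, -0.2, 0.1]
gripper_width: 1.005
```

Request:
carry_out --moves '[[[0,0,0,0,0,0,1],[0,0,0,0,0,0,1]]]'

```text
time: 7.43
tool_pos: [0.4674, -0.3367, 0.2011]
tool_rot: [-0.001, 0.848, 0.531, 0.0]
contact_force: [-0.2, -0.2, -0.4]
gripper_width: 0.999
```

```bash
python3 snap.py wrist w8; python3 snap.py wrist w8; python3 -c "
from h import *
f=load('pics/w8.npz');crop(f,(170,80,340,205),4,'pics/w8c.png')"
```

```text
t 7.43 tcp [ 0.4674 -0.3367  0.2011] yaw 64.10 grip 0.999 F [-0.2 -0.2 -0.4] M [ 0.02 -0.03  0.03]
t 7.48 tcp [ 0.4678 -0.3354  0.2013] yaw 64.22 grip 0.998 F [ 0.6 -0.3 -0.5] M [-0.   -0.03 -0.01]
```

View pics/w8.png

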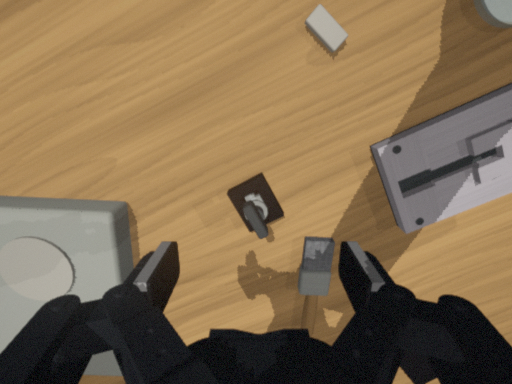

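View pics/w8c.png

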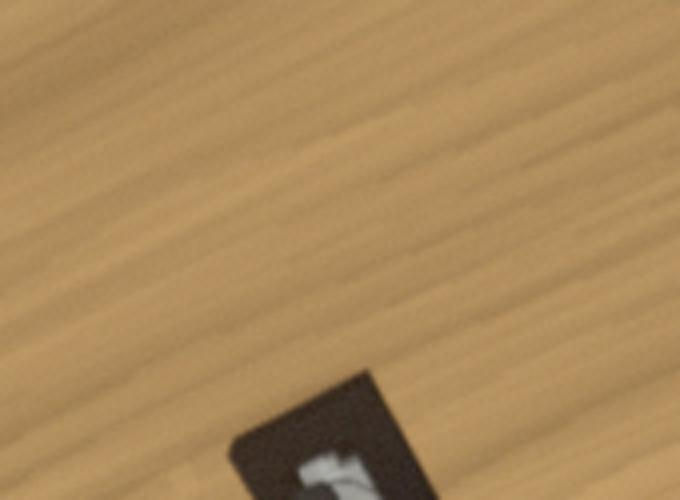

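Run:
```python
from h import *
f=load("pics/w8.npz"); crop(f,(210,155,310,255),6,"pics/w8c.png")
P=cloud(f,f["T"]); m=np.zeros(P.shape[:2],bool); m[165:250,220:300]=1
z=P[...,2]
for lo,hi in [(.058,.1),(.062,.1),(.066,.1)]:
    k=m&(z>lo)&(z<hi); Q=P[k]; print(lo,k.sum(),Q.mean(0), "z pct",np.percentile(Q[:,2],[50,90,98]))
    (c,sz,an)=cv2.minAreaRect((Q[:,:2]*1000).astype(np.float32)); print(c,sz,an)
    u,sv,vt=np.linalg.svd(Q[:,:2]-Q[:,:2].mean(0),full_matrices=False);print("dir",np.degrees(np.arctan2(vt[0,1],vt[0,0])))
    ys,xs=np.nonzero(k);print(xs.min(),xs.max(),ys.min(),ys.max())
# stand top
k=m&(z>.008)&(z<.03); Q=P[k]; print(np.percentile(Q[:,2],[10,50,90])); print(cv2.minAreaRect((Q[:,:2]*1000).astype(np.float32)))
```

```text
0.058 508 [ 0.50369699 -0.3589401   0.07149656] z pct [0.07337248 0.07454353 0.07495674]
(505.7660217285156, -360.1528015136719) (41.736839294433594, 12.473743438720703) 1.2456426620483398
dir 2.4543236502236097
242 267 200 238
0.062 469 [ 0.5040643  -0.35918907  0.07244289] z pct [0.07345922 0.07456063 0.07496194]
(505.7660217285156, -360.1528015136719) (41.736839294433594, 12.473743438720703) 1.2456426620483398
dir 2.306067436336048
242 267 201 238
0.066 438 [ 0.50441364 -0.35941595  0.07302436] z pct [0.07357632 0.07458563 0.07496998]
(505.7660217285156, -360.1528015136719) (41.736839294433594, 12.473743438720703) 1.2456426620483398
dir 2.2611524858524494
242 267 202 238
[0.01491518 0.0173524  0.01838039]
((506.6907958984375, -360.9992980957031), (60.50732421875, 50.357452392578125), 2.5962114334106445)
```

View pics/w8c.png

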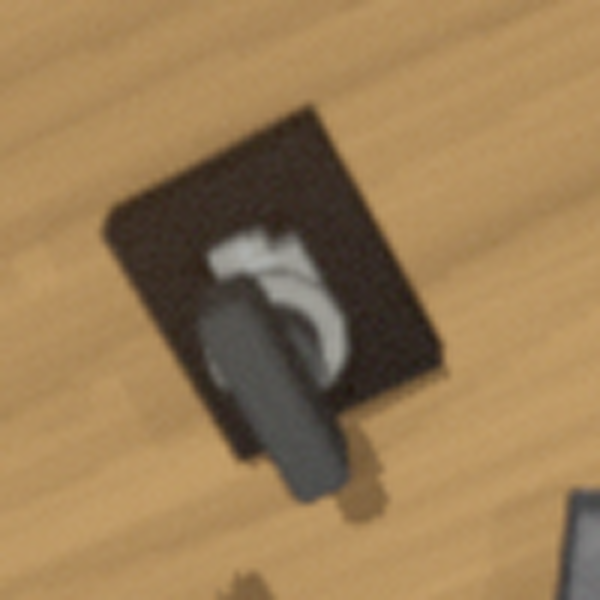

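Run:
```python
from snap import *
s=state(); plan(s,[.5058,-.3602,.13],92)
```

```text
tilt fix in tool axes (shares of 5deg) [-0.003 -0.007 -0.   ]
yaw now 64.32 -> 92.00: turn z total shares -5.536
shift shares in axes now [-0.169  1.123  1.79 ]
shift shares in axes after [-0.672  0.916  1.79 ]
```

Request:
carry_out --moves '[[[0,0,-1,0,0,0.5,1],[0,0,-1,0,0,0.5,1],[0,0,-1,0,0,0.4,1],[0,0,-1,0,0,0.4,1],[0,0,-1,0,0,0,1],[0,0,-0.54,-0.67,0.92,0,1],[0,0,0,0,0,0,1],[0,0,0,0,0,0,1]]]'

```text
time: 8.2
tool_pos: [0.5026, -0.3587, 0.1284]
tool_rot: [-0.001, 0.694, 0.72, 0.0]
contact_force: [0.7, -0.8, 0.8]
gripper_width: 0.997
```

Run:
```python
from snap import *
s,f=snap("wrist","w9"); plan(s,[.5058,-.3602,.05],92)
```

```text
t 8.20 tcp [ 0.5026 -0.3587  0.1284] yaw 92.15 grip 0.997 F [ 0.7 -0.8  0.8] M [-0.   -0.04  0.  ]
tilt fix in tool axes (shares of 5deg) [-0.015 -0.019  0.   ]
yaw now 92.15 -> 92.00: turn z total shares 0.030
shift shares in axes now [-0.041  0.078  1.961]
shift shares in axes after [-0.041  0.078  1.961]
```

View pics/w9.png

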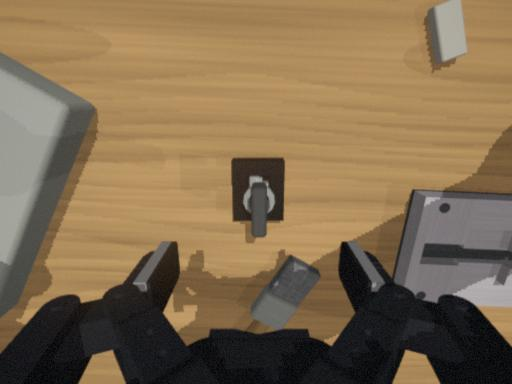

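Run:
```python
from snap import *
s,f=snap("wrist","w9")
P=cloud(f,f["T"]); z=P[...,2]; m=np.zeros(z.shape,bool); m[150:250,225:295]=1
k=m&(z>.068)&(z<.1); Q=P[k]; print(k.sum(),np.percentile(Q[:,2],[50,90]),cv2.minAreaRect((Q[:,:2]*1000).astype(np.float32)))
```

```text
t 8.25 tcp [ 0.5024 -0.3589  0.1297] yaw 92.13 grip 1.001 F [-0.3  0.2  0.4] M [ 0.03  0.02 -0.01]
760 [0.0737472 0.0747509] ((505.9310302734375, -360.4783630371094), (41.46984100341797, 11.52297592163086), 2.6370849609375)
```

Request:
carry_out --moves '[[[0,0,0,-0.04,0.08,0.5,1],[0,0,0,0,0,0.5,1],[0,0,0,0,0,0.5,1],[0,0,0,0,0,0.46,1],[0,0,0,0,0,0,1],[0,0,0,0,0,0,1]]]'

```text
time: 8.8
tool_pos: [0.5043, -0.3606, 0.0517]
tool_rot: [-0.0, 0.694, 0.72, 0.0]
contact_force: [-0.2, -0.6, 0.9]
gripper_width: 1.0
```

Run:
```python
from snap import *
s,f=snap("wrist","w10"); plan(s,[.5058,-.3602,.05],92)
```

```text
t 8.80 tcp [ 0.5043 -0.3606  0.0517] yaw 92.06 grip 1.000 F [-0.2 -0.6  0.9] M [-0.05 -0.05 -0.04]
tilt fix in tool axes (shares of 5deg) [-0.005 -0.005  0.   ]
yaw now 92.06 -> 92.00: turn z total shares 0.013
shift shares in axes now [0.009 0.037 0.042]
shift shares in axes after [0.009 0.037 0.042]
```

View pics/w10.png

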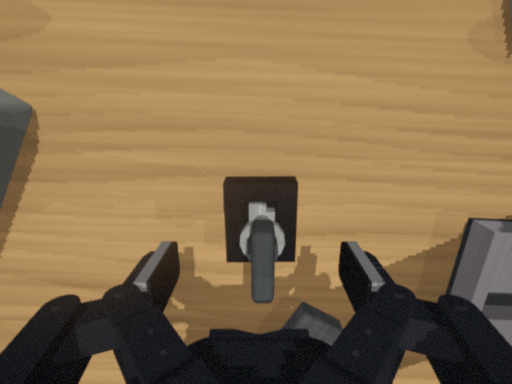

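Request:
carry_out --moves '[[[0,0,-0.1,0,0.04,0.04,1],[0,0,0,0,0,0,-1],[0,0,0,0,0,0,-1],[0,0,0,0,0,0,-1],[0,0,0,0,0,0,-1],[0,0,0,0,0,0,-1],[0,0,0,0,0,0,-1],[0,0,0,0,0,0,-1]]]'

```text
time: 9.52
tool_pos: [0.5064, -0.3614, 0.0501]
tool_rot: [-0.0, 0.691, 0.723, 0.0]
contact_force: [-0.1, 0.7, 2.6]
gripper_width: 0.161
```

Run:
```python
from snap import *
s,f=snap("wrist","w11"); plan(s,[.5058,-.3602,.05],92)
```

```text
t 9.52 tcp [ 0.5064 -0.3614  0.0501] yaw 92.54 grip 0.161 F [-0.1  0.7  2.6] M [0.21 0.   0.02]
tilt fix in tool axes (shares of 5deg) [ 0.003 -0.003 -0.   ]
yaw now 92.54 -> 92.00: turn z total shares 0.108
shift shares in axes now [ 0.031 -0.015  0.002]
shift shares in axes after [ 0.031 -0.015  0.002]
```

View pics/w11.png

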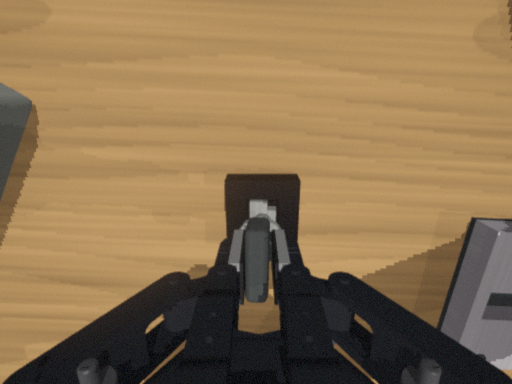

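Request:
carry_out --moves '[[[0,0,0,0,0,-0.4,-1],[0,0,0,0,0,-0.5,-1],[0,0,0,0,0,-0.5,-1],[0,0,0,0,0,-0.5,-1],[0,0,0,0,0,-0.1,-1],[0,0,0,0,0,0,-1]]]'

```text
time: 10.07
tool_pos: [0.507, -0.3622, 0.1311]
tool_rot: [0.002, 0.691, 0.723, -0.0]
contact_force: [0.7, -0.8, -2.2]
gripper_width: 0.162
```

Run:
```python
from snap import *
s,f=snap("wrist","w12"); plan(s,[.5645,-.1733,.12],-.55)
f=snap("scene","s12")[1]; crop(f,(140,70,300,210),5,"pics/s12c.png")
```

```text
t 10.07 tcp [ 0.507  -0.3622  0.1311] yaw 92.55 grip 0.162 F [ 0.7 -0.8 -2.2] M [ 0.03  0.01 -0.01]
tilt fix in tool axes (shares of 5deg) [ 0.025  0.027 -0.   ]
yaw now 92.55 -> -0.55: turn z total shares 18.620
shift shares in axes now [4.654 1.646 0.278]
shift shares in axes after [ 1.392 -4.736  0.278]
t 10.12 tcp [ 0.5062 -0.3614  0.1293] yaw 92.55 grip 0.165 F [-0.7 -0.1 -1.8] M [0.   0.07 0.01]
```

View pics/s12c.png

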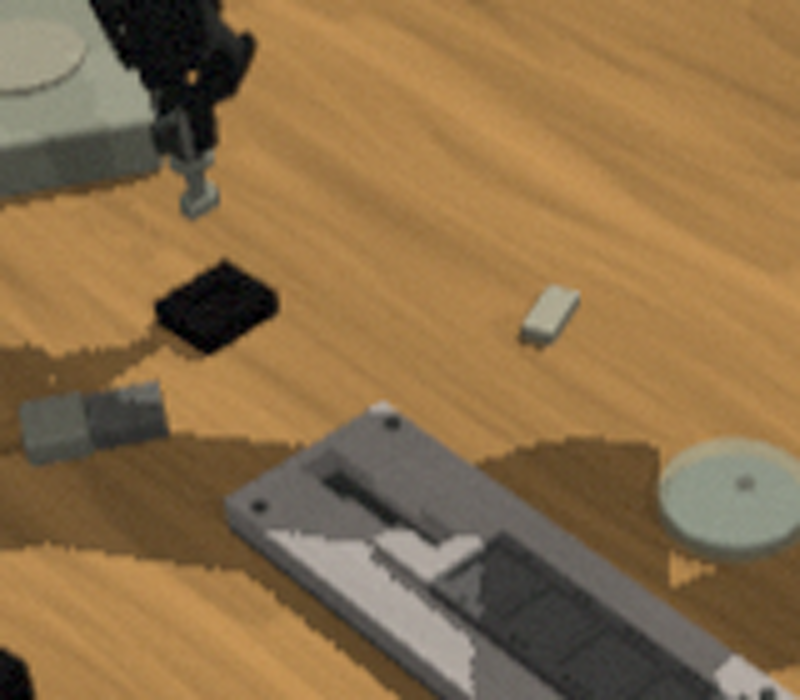

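Request:
carry_out --moves '[[[0,0,0,0.6,0.2,0,-1],[0,0,0,0.6,0.2,0,-1],[0,0,0,0.6,0.2,0,-1],[0,0,0,0.6,0.2,0,-1],[0,0,0,0.6,0.2,0,-1],[0,0,0,0.6,0.2,0,-1],[0,0,0,0.6,0.2,0,-1],[0,0,0,0.45,0.25,0,-1]]]'

```text
time: 10.83
tool_pos: [0.5625, -0.1702, 0.1268]
tool_rot: [-0.002, 0.691, 0.723, -0.001]
contact_force: [0.1, -0.8, -1.3]
gripper_width: 0.161
```

Request:
carry_out --moves '[[[0,0,1,0,0,0,-1],[0,0,1,0,0,0,-1],[0,0,1,0,0,0,-1],[0,0,1,0,0,0,-1],[0,0,1,0,0,0,-1],[0,0,1,0,0,0,-1],[0,0,1,0,0,0,-1],[0,0,1,0,0,0,-1]]]'

```text
time: 11.5
tool_pos: [0.5626, -0.1721, 0.1269]
tool_rot: [-0.002, 0.898, 0.441, -0.001]
contact_force: [-0.9, 0.7, -2.4]
gripper_width: 0.162
```

Request:
carry_out --moves '[[[0,0,1,0,0,0,-1],[0,0,1,0,0,0,-1],[0,0,1,0,0,0,-1],[0,0,1,0,0,0,-1],[0,0,1,0,0,0,-1],[0,0,1,0,0,0,-1],[0,0,1,0,0,0,-1],[0,0,1,0,0,0,-1]]]'

```text
time: 12.17
tool_pos: [0.5625, -0.1722, 0.1269]
tool_rot: [-0.001, 0.994, 0.107, -0.002]
contact_force: [-0.3, -0.2, -2.6]
gripper_width: 0.164
```

Request:
carry_out --moves '[[[0,0,1,0,0,0,-1],[0,0,1,0,0,0,-1],[0,0,0.62,0,0,0,-1],[0,0,0,0,0,0,-1],[0,0,0,0,0,0,-1]]]'

```text
time: 12.58
tool_pos: [0.5629, -0.1723, 0.1277]
tool_rot: [-0.001, 1.0, -0.004, -0.001]
contact_force: [-0.5, -0.3, -2.0]
gripper_width: 0.164
```

Run:
```python
from snap import *
s,f=snap("wrist","w13"); plan(s,[.5645,-.1733,.12],-.55)
```

```text
t 12.58 tcp [ 0.5629 -0.1723  0.1277] yaw -0.47 grip 0.164 F [-0.5 -0.3 -2. ] M [ 0.04 -0.01 -0.04]
tilt fix in tool axes (shares of 5deg) [-0.014  0.034  0.   ]
yaw now -0.47 -> -0.55: turn z total shares 0.015
shift shares in axes now [0.04  0.025 0.192]
shift shares in axes after [0.04  0.025 0.192]
```

View pics/w13.png

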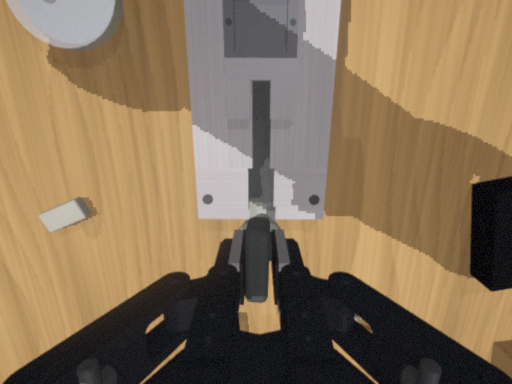

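Request:
carry_out --moves '[[[0,0,0.02,0.04,0.03,0.4,-1],[0,0,0,0,0,0.5,-1],[0,0,0,0,0,0.45,-1],[0,0,0,0,0,0,-1],[0,0,0,0,0,0,-1],[0,0,0,0,0,0,-1]]]'

```text
time: 13.13
tool_pos: [0.566, -0.1741, 0.0765]
tool_rot: [0.0, 1.0, -0.005, 0.0]
contact_force: [-0.0, 0.4, -2.0]
gripper_width: 0.166
```

Run:
```python
from snap import *
s,f=snap("wrist","w14"); plan(s,[.5645,-.1733,.049],-.55)
crop(f,(180,90,350,310),3,"pics/w14c.png")
f=snap("scene","s14")[1]; crop(f,(140,70,300,210),5,"pics/s14c.png")
```

```text
t 13.13 tcp [ 0.566  -0.1741  0.0765] yaw -0.63 grip 0.166 F [-0.   0.4 -2. ] M [0.01 0.03 0.02]
tilt fix in tool axes (shares of 5deg) [ 0.005 -0.01   0.   ]
yaw now -0.63 -> -0.55: turn z total shares -0.015
shift shares in axes now [-0.037 -0.021  0.686]
shift shares in axes after [-0.037 -0.021  0.686]
t 13.18 tcp [ 0.5664 -0.1743  0.0772] yaw -0.63 grip 0.166 F [-0.8  1.1 -2. ] M [-0.01 -0.02  0.02]
```

View pics/w14c.png

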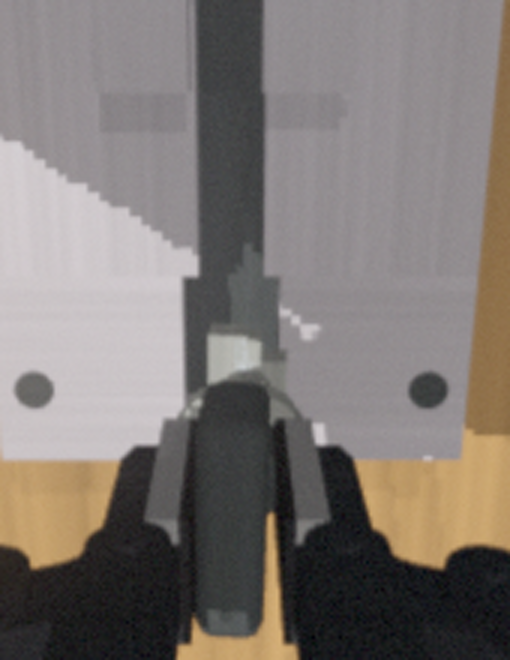

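View pics/s14c.png

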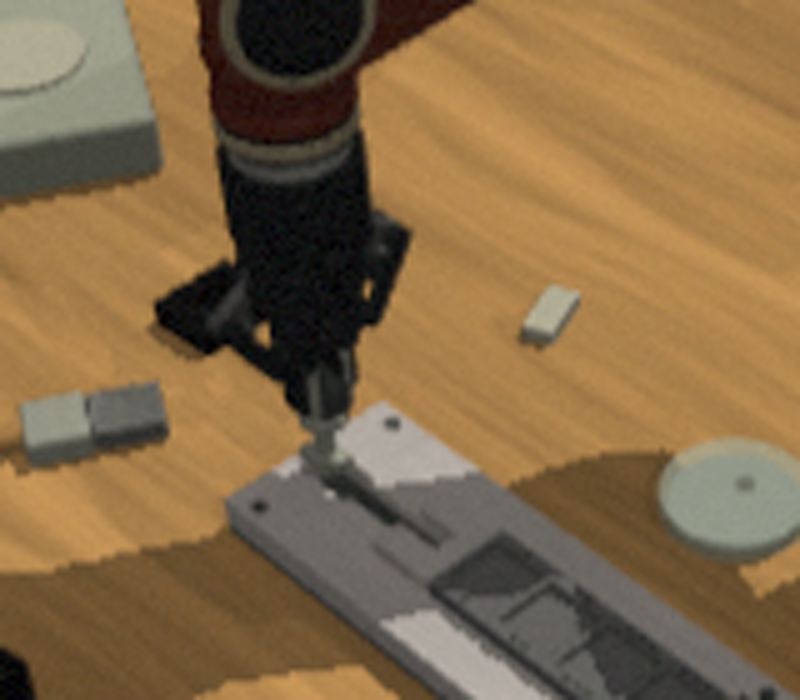

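Request:
carry_out --moves '[[[0,0,-0.01,-0.04,-0.02,0.2,-1],[0,0,0,0,0,0.25,-1],[0,0,0,0,0,0,-1],[0,0,0,0,0,0,-1]]]'

```text
time: 13.57
tool_pos: [0.5667, -0.1747, 0.0646]
tool_rot: [0.002, 1.0, -0.005, 0.002]
contact_force: [-9.9, 2.9, 25.9]
gripper_width: 0.164
```

Run:
```python
from snap import *
s,f=snap("wrist","w15"); plan(s,[.5645,-.1733,.049],-.55)
```

```text
t 13.57 tcp [ 0.5667 -0.1747  0.0646] yaw -0.59 grip 0.164 F [-9.9  2.9 25.9] M [ 0.48  1.79 -0.08]
tilt fix in tool axes (shares of 5deg) [ 0.036 -0.052  0.   ]
yaw now -0.59 -> -0.55: turn z total shares -0.007
shift shares in axes now [-0.057 -0.036  0.39 ]
shift shares in axes after [-0.057 -0.036  0.39 ]
```

Head met the lip (26 N), with the tool 2 mm too far in +x. I'll back up and look again.

Request:
carry_out --moves '[[[0,0,0,-0.02,0,-0.2,-1],[0,0,0,0,0,-0.1,-1],[0,0,0,0,0,0,-1],[0,0,0,0,0,0,-1]]]'

```text
time: 13.95
tool_pos: [0.5627, -0.1729, 0.0689]
tool_rot: [-0.0, 1.0, -0.005, -0.0]
contact_force: [0.9, 0.4, -1.9]
gripper_width: 0.168
```

```bash
python3 - <<'E'
from snap import *
s,f=snap("wrist","w16"); plan(s,[.5645,-.1733,.049],-.55)
crop(f,(200,150,330,310),4,"pics/w16c.png")
E
python3 -c "
import cv2;a=cv2.imread('pics/w16c.png');cv2.imwrite('pics/w16c.png',a[:600])"
```

```text
t 13.95 tcp [ 0.5627 -0.1729  0.0689] yaw -0.60 grip 0.168 F [ 0.9  0.4 -1.9] M [ 0.02  0.03 -0.03]
tilt fix in tool axes (shares of 5deg) [-0.004  0.009  0.   ]
yaw now -0.60 -> -0.55: turn z total shares -0.011
shift shares in axes now [0.046 0.01  0.497]
shift shares in axes after [0.046 0.01  0.497]
```

View pics/w16c.png

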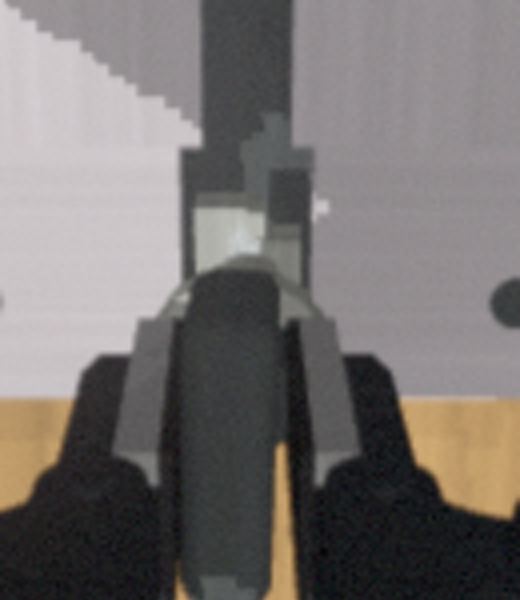

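Run:
```python
from h import *
f=load("pics/w16.npz"); E=f["hand_eye"]
for n,z in dict(wingtop=-.0244,wingmid=-.0144,tip=0,collar=.0421-.0365,headtop=.0341,headbot=.0421).items():
    print(n,np.round((proj(f,np.array([0,0,z]),E)+.5-[200,150])*4-.5,1), "px per mm", 4*276.9/(np.linalg.norm([0])+ ( (np.array([0,0,z])-E[:3,3])@E[:3,:3])[2])/1000)
# pocket at .025 in world
c,s=np.cos(np.radians(-.55)),np.sin(np.radians(-.55))
for p in [(-12,-120),(12,-120),(-12,-160),(12,-160)]:
    x,y=np.array(p)/1000; w=[.5658+c*x-s*y,-.0333+s*x+c*y,.025]
    print(p,np.round((proj(f,np.array(w),f["T"])+.5-[200,150])*4-.5,1))
```

```text
wingtop [235.2 462. ] px per mm 8.148252841027432
wingmid [235.3 418.9] px per mm 7.615206116306293
tip [235.5 365.8] px per mm 6.959593712410362
collar [235.5 347.5] px per mm 6.73413207146127
headtop [235.7 270.4] px per mm 5.781008486257988
headbot [235.8 252.5] px per mm 5.560108357463572
(-12, -120) [177.9 145.5]
(12, -120) [314.3 145.5]
(-12, -160) [181.5 349.9]
(12, -160) [309.8 349.9]
```

The enlarged view shows the bolt hanging about 2° tilted, with its head 2 mm to +x of the tool axis. The head now spans crop x 193–302 inside the pocket at 182–314, so it is aligned. I'll lower slowly.

Request:
carry_out --moves '[[[0,0,0,0,0,0.1,-1],[0,0,0,0,0,0.1,-1],[0,0,0,0,0,0.1,-1],[0,0,0,0,0,0,-1],[0,0,0,0,0,0,-1]]]'

```text
time: 14.42
tool_pos: [0.5625, -0.1729, 0.0567]
tool_rot: [-0.0, 1.0, -0.005, -0.001]
contact_force: [-0.3, -0.7, -1.9]
gripper_width: 0.163
```

Run:
```python
from snap import *
s,f=snap("wrist","w17"); plan(s,[.5627,-.1733,.049],-.55)
crop(f,(200,150,330,300),4,"pics/w17c.png")
```

```text
t 14.42 tcp [ 0.5625 -0.1729  0.0567] yaw -0.60 grip 0.163 F [-0.3 -0.7 -1.9] M [ 0.   -0.03 -0.05]
tilt fix in tool axes (shares of 5deg) [-0.008  0.019 -0.   ]
yaw now -0.60 -> -0.55: turn z total shares -0.011
shift shares in axes now [0.004 0.011 0.191]
shift shares in axes after [0.004 0.011 0.191]
```

View pics/w17c.png

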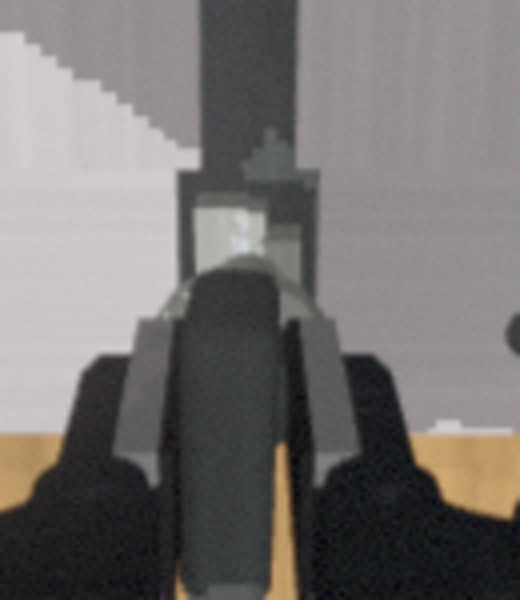

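Request:
carry_out --moves '[[[0,-0.22,0,0.02,0,0.05,-1],[0,-0.22,0,0.02,0,0.05,-1],[0,0,0,0,0,0.06,-1],[0,0,0,0,0,0,-1],[0,0,0,0,0,0,-1]]]'

```text
time: 14.88
tool_pos: [0.5646, -0.173, 0.051]
tool_rot: [-0.0, 1.0, -0.005, -0.019]
contact_force: [0.0, 0.5, -1.7]
gripper_width: 0.167
```

Run:
```python
from snap import *
s,f=snap("wrist","w18"); plan(s,[.5627,-.1733,.049],-.55)
crop(f,(200,150,330,300),4,"pics/w18c.png")
```

```text
t 14.88 tcp [ 0.5646 -0.173   0.051 ] yaw -0.59 grip 0.167 F [ 0.   0.5 -1.7] M [-0.02 -0.05 -0.02]
tilt fix in tool axes (shares of 5deg) [-0.003  0.446  0.   ]
yaw now -0.59 -> -0.55: turn z total shares -0.009
shift shares in axes now [-0.047  0.008  0.049]
shift shares in axes after [-0.047  0.008  0.049]
```

View pics/w18c.png

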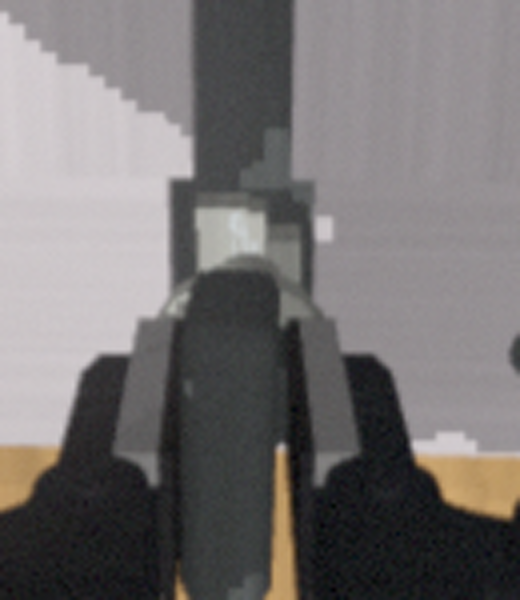

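Request:
carry_out --moves '[[[0,0,0,0,0,0.05,-1],[0,0,0,0,-0.2,0,-1],[0,0,0,0,-0.25,0,-1],[0,0,0,0,-0.25,0,-1],[0,0,0,0,0,0,-1],[0,0,0,0,0,0,-1]]]'

```text
time: 15.43
tool_pos: [0.5648, -0.1441, 0.0493]
tool_rot: [-0.0, 1.0, -0.004, -0.019]
contact_force: [-0.0, -0.5, -2.7]
gripper_width: 0.164
```

Run:
```python
from snap import *
s,f=snap("wrist","w19"); plan(s,[.5653,-.0858,.049],-.55)
crop(f,(200,150,330,300),4,"pics/w19c.png")
```

```text
t 15.43 tcp [ 0.5648 -0.1441  0.0493] yaw -0.51 grip 0.164 F [-0.  -0.5 -2.7] M [-0.01 -0.02  0.01]
tilt fix in tool axes (shares of 5deg) [ 0.002  0.441 -0.   ]
yaw now -0.51 -> -0.55: turn z total shares 0.008
shift shares in axes now [ 0.    -1.458  0.008]
shift shares in axes after [-1.000e-03 -1.458e+00  8.000e-03]
```

View pics/w19c.png

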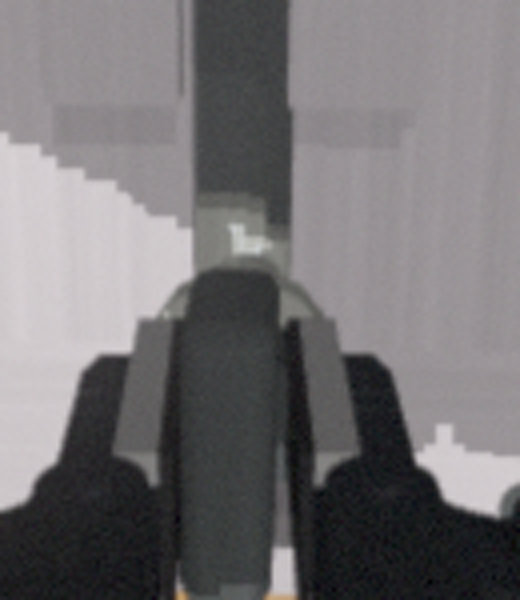

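Request:
carry_out --moves '[[[0,0,0,0,-0.2,0,-1],[0,0,0,0,-0.25,0,-1],[0,0,0,0,-0.25,0,-1],[0,0,0,0,-0.25,0,-1],[0,0,0,0,-0.2,0,-1],[0,0,0,0,0,0,-1],[0,0,0,0,0,0,-1]]]'

```text
time: 16.07
tool_pos: [0.5653, -0.0985, 0.0493]
tool_rot: [0.0, 1.0, -0.005, -0.019]
contact_force: [0.5, -0.4, -0.7]
gripper_width: 0.166
```

Run:
```python
from snap import *
s,f=snap("wrist","w20"); plan(s,[.5653,-.0858,.049],-.55)
crop(f,(200,150,330,300),4,"pics/w20c.png")
```

```text
t 16.07 tcp [ 0.5653 -0.0985  0.0493] yaw -0.53 grip 0.166 F [ 0.5 -0.4 -0.7] M [ 0.01 -0.02  0.01]
tilt fix in tool axes (shares of 5deg) [0.003 0.441 0.   ]
yaw now -0.53 -> -0.55: turn z total shares 0.003
shift shares in axes now [-0.003 -0.317  0.007]
shift shares in axes after [-0.003 -0.317  0.007]
```

View pics/w20c.png

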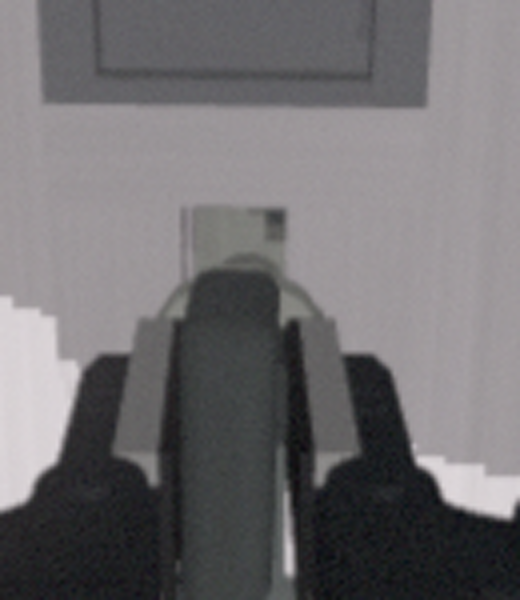

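Request:
carry_out --moves '[[[0,0,0,0,-0.12,0,-1],[0,0,0,0,-0.12,0,-1],[0,0,0,0,-0.05,0,-1],[0,0,0,0,0,0,-1],[0,0,0,0,0,0,-1]]]'

```text
time: 16.53
tool_pos: [0.5654, -0.0875, 0.0493]
tool_rot: [-0.0, 1.0, -0.005, -0.019]
contact_force: [0.5, 0.8, -1.6]
gripper_width: 0.165
```

Request:
carry_out --moves '[[[0,0,0,0,-0.05,0,-1],[0,0,0,0,0,0,-1],[0,0,0,0,0,0,-1]]]'

```text
time: 16.78
tool_pos: [0.5655, -0.0855, 0.0493]
tool_rot: [-0.0, 1.0, -0.005, -0.019]
contact_force: [-0.1, 0.0, -1.7]
gripper_width: 0.164
```

Run:
```python
from snap import *
s,f=snap("wrist","w21"); plan(s,[.5653,-.0858,.049],-.55)
crop(f,(200,150,330,300),4,"pics/w21c.png")
```

```text
t 16.78 tcp [ 0.5655 -0.0855  0.0493] yaw -0.61 grip 0.164 F [-0.1  0.  -1.7] M [-0.02 -0.02  0.03]
tilt fix in tool axes (shares of 5deg) [0.001 0.44  0.   ]
yaw now -0.61 -> -0.55: turn z total shares -0.011
shift shares in axes now [-0.004  0.006  0.008]
shift shares in axes after [-0.004  0.006  0.008]
```

View pics/w21c.png

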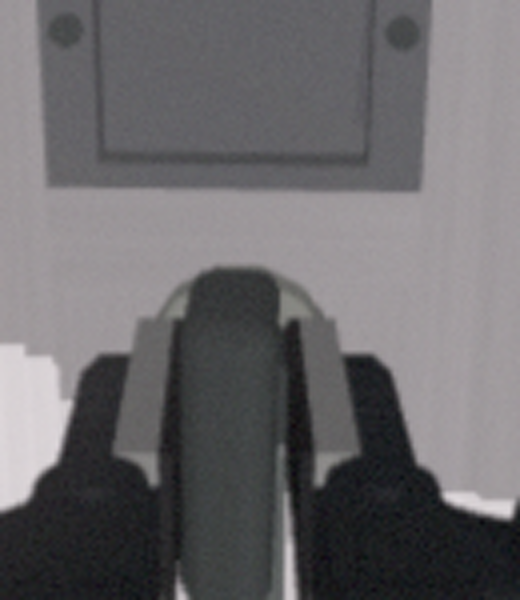

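No contact yet; feeling forward for the notch's closed end.

Request:
carry_out --moves '[[[0,0,0,0,-0.04,0,-1],[0,0,0,0,0,0,-1],[0,0,0,0,0,0,-1]]]'

```text
time: 17.08
tool_pos: [0.5655, -0.0839, 0.0493]
tool_rot: [-0.0, 1.0, -0.005, -0.019]
contact_force: [1.2, 0.2, -1.9]
gripper_width: 0.163
```

Request:
carry_out --moves '[[[0,0,0,0,-0.03,0,-1],[0,0,0,0,0,0,-1],[0,0,0,0,0,0,-1]]]'

```text
time: 17.33
tool_pos: [0.5655, -0.0828, 0.0493]
tool_rot: [0.0, 1.0, -0.005, -0.019]
contact_force: [-0.8, -0.4, -2.5]
gripper_width: 0.166
```

Request:
carry_out --moves '[[[0,0,0,0,-0.04,0,-1],[0,0,0,0,0,0,-1],[0,0,0,0,0,0,-1]]]'

```text
time: 17.58
tool_pos: [0.5656, -0.0817, 0.0495]
tool_rot: [0.001, 1.0, -0.005, -0.019]
contact_force: [0.0, -3.3, -0.9]
gripper_width: 0.166
```

Request:
carry_out --moves '[[[0,0,0,0,-0.04,0,-1],[0,0,0,0,0,0,-1],[0,0,0,0,0,0,-1]]]'

```text
time: 17.83
tool_pos: [0.5656, -0.0809, 0.0496]
tool_rot: [0.001, 1.0, -0.005, -0.019]
contact_force: [-0.8, -6.3, -0.5]
gripper_width: 0.162
```

Run:
```python
from snap import *
s,f=snap("wrist","w22"); plan(s,[.5653,-.0858,.049],-.55)
crop(f,(180,150,340,350),3,"pics/w22c.png")
f=snap("scene","s22")[1]; crop(f,(170,110,300,220),6,"pics/s22c.png")
```

```text
t 17.83 tcp [ 0.5656 -0.0809  0.0496] yaw -0.59 grip 0.162 F [-0.8 -6.3 -0.5] M [-1.22  0.2   0.01]
tilt fix in tool axes (shares of 5deg) [0.034 0.437 0.   ]
yaw now -0.59 -> -0.55: turn z total shares -0.008
shift shares in axes now [-0.007  0.123  0.016]
shift shares in axes after [-0.007  0.123  0.016]
t 17.88 tcp [ 0.5656 -0.0809  0.0496] yaw -0.60 grip 0.164 F [-1.  -7.1 -0.7] M [-1.19  0.22  0.08]
```

View pics/w22c.png

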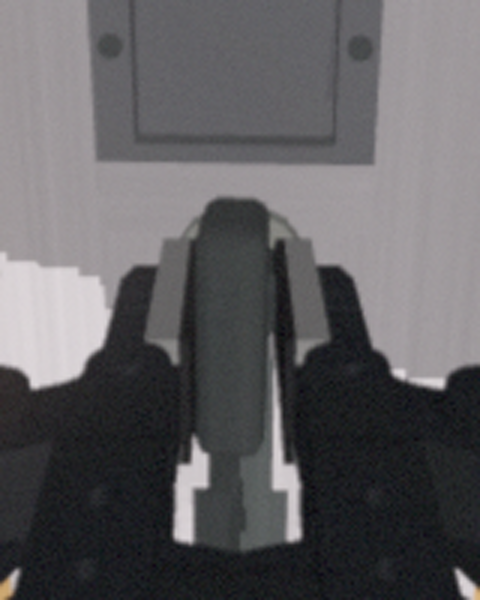

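View pics/s22c.png

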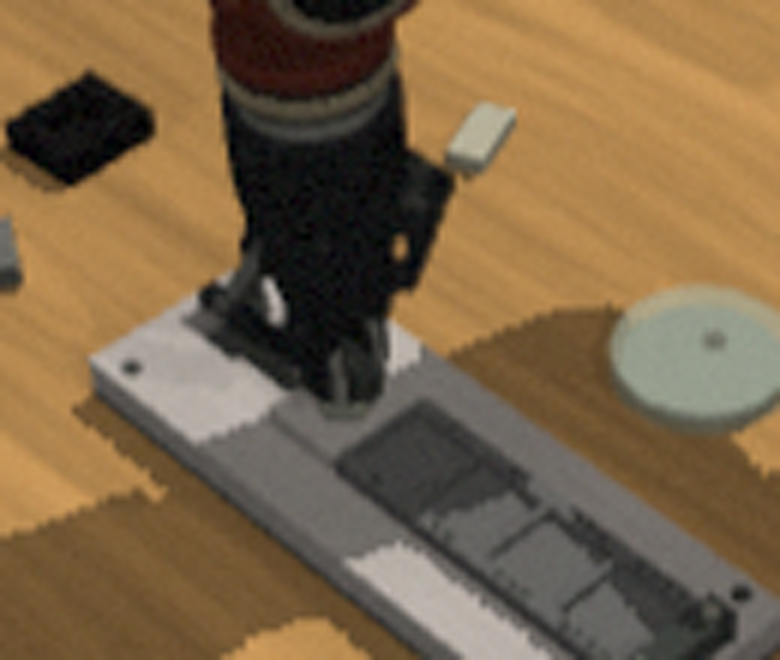

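Run:
```python
from h import *
for n,rows in (("w11",(219,301)),("w22",(216.5,301.5))):
    f=load(f"pics/{n}.npz"); E=f["hand_eye"]; P=cloud(f,E)
    print(n,[np.round(ray(f,[[258,r]],-.0244,E)[0]*1000,1) for r in rows])
    # depth on wing top along centre line in tool frame
    for r in range(222,300,8):
        print(r,np.round(np.median(P[r-1:r+2,256:260].reshape(-1,3),0)*1000,1))
    # collar pixels
f=load("pics/w22.npz"); crop(f,(225,205,290,260),10,"pics/w22d.png")
```

```text
w11 [array([ -2. , -26.5, -24.4]), array([ -2.1,  19.4, -24.4])]
222 [ -2.3 -20.3 -14.5]
230 [ -2.3 -19.9 -22.5]
238 [ -2.3 -17.  -24.7]
246 [ -2.3 -12.4 -24.4]
254 [ -2.3  -8.3 -24.8]
262 [ -2.3  -3.4 -24.3]
270 [ -2.3   1.  -24.2]
278 [ -2.3   5.5 -24.7]
286 [ -2.3  10.2 -24.4]
294 [ -2.3  15.  -24.3]
w22 [array([ -0.2, -25.9, -24.4]), array([ -0.2,  21.6, -24.4])]
222 [ -0.5 -19.5 -16.2]
230 [ -0.4 -18.  -22.4]
238 [ -0.4 -14.2 -23.2]
246 [ -0.4 -10.1 -23.4]
254 [ -0.4  -5.8 -23.8]
262 [ -0.4  -1.6 -24.3]
270 [ -0.4   2.9 -24.3]
278 [ -0.4   6.9 -25.2]
286 [ -0.5  11.3 -25.1]
294 [ -0.5  16.2 -25.5]
```

View pics/w22d.png

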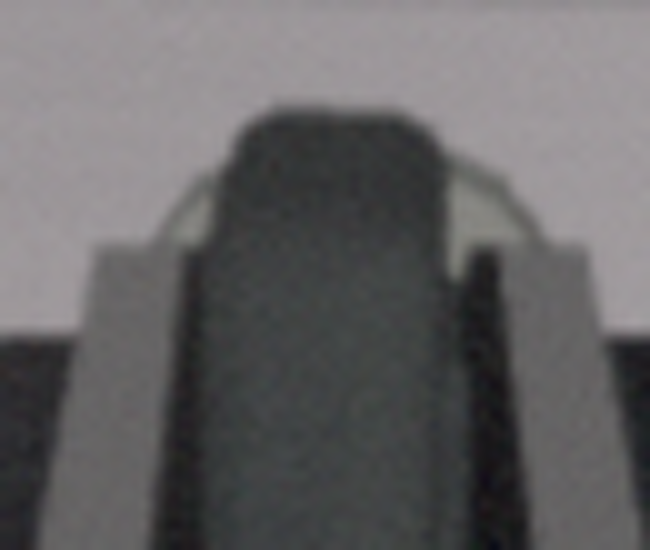

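Run:
```python
from h import *
for n in ["w2","w7b","w8","w11","w12","w13","w14","w15","w16","w17","w18","w19","w20","w21","w22"]:
    f=load(f"pics/{n}.npz"); E=f["hand_eye"]; P=cloud(f,E)
    q=np.array([np.median(P[r-1:r+2,254:262].reshape(-1,3),0) for r in range(240,296,3)])
    m=abs(q[:,2]+.0244)<.006
    sl=np.polyfit(q[m,1],q[m,2],1) if m.sum()>5 else [np.nan]*2
    print(n,np.round(E[:3,3],4),np.round(E[0,:3],4),"slope %.3f off %.4f"%tuple(sl))
```

```text
w2 [ 1.000e-04 -7.700e-02 -1.424e-01] [ 1.e+00  7.e-04 -7.e-04] slope nan off nan
w7b [-0.0015 -0.0778 -0.1424] [ 1.e+00  7.e-04 -7.e-04] slope nan off nan
w8 [-0.0015 -0.0778 -0.1424] [ 1.e+00  7.e-04 -7.e-04] slope nan off nan
w11 [-0.0017 -0.0786 -0.1424] [ 1.e+00  6.e-04 -4.e-04] slope 0.010 off -0.0244
w12 [-0.0017 -0.0786 -0.1423] [ 1.e+00  6.e-04 -4.e-04] slope 0.008 off -0.0243
w13 [ 0.0002 -0.077  -0.1424] [ 1.e+00  7.e-04 -7.e-04] slope 0.001 off -0.0244
w14 [ 0.0002 -0.077  -0.1424] [ 1.e+00  7.e-04 -7.e-04] slope 0.004 off -0.0244
w15 [ 0.0002 -0.077  -0.1423] [ 1.e+00  7.e-04 -7.e-04] slope 0.009 off -0.0249
w16 [ 0.0002 -0.077  -0.1424] [ 1.e+00  7.e-04 -7.e-04] slope 0.002 off -0.0245
w17 [ 0.0002 -0.077  -0.1424] [ 1.e+00  7.e-04 -7.e-04] slope 0.003 off -0.0245
w18 [ 0.0002 -0.077  -0.1424] [ 1.e+00  7.e-04 -7.e-04] slope 0.000 off -0.0244
w19 [ 0.0002 -0.077  -0.1424] [ 1.e+00  7.e-04 -7.e-04] slope 0.002 off -0.0245
w20 [ 0.0002 -0.077  -0.1424] [ 1.e+00  7.e-04 -7.e-04] slope -0.000 off -0.0245
w21 [ 0.0002 -0.077  -0.1424] [ 1.e+00  7.e-04 -7.e-04] slope -0.000 off -0.0245
w22 [ 0.0002 -0.077  -0.1424] [ 1.e+00  7.e-04 -7.e-04] slope -0.074 off -0.0243
```

The hand-eye offset varies with yaw in a way that fits a fixed world bias of about (0, -1.7 mm). That explains both the tilt at grasp and the early notch contact. I'll back off slightly, release so the bolt stands on the slot floor, level the tool and regrip.

Request:
carry_out --moves '[[[0,0,0,0,0.06,0,-1],[0,0,0,0,0,0,-1],[0,0,0,0,0,0,0],[0,0,0,0,0,0,0],[0,0,0,0,0,0,0],[0,0.44,0,0,0,0,0],[0,0,0,0,0,0,0],[0,0,0,0,0,0,0]]]'

```text
time: 18.6
tool_pos: [0.5653, -0.0816, 0.0494]
tool_rot: [-0.0, 1.0, -0.005, -0.0]
contact_force: [-0.0, -0.0, -0.0]
gripper_width: 0.5
```

```bash
cat >> h.py <<'E'
E0=np.array([0,-.0787,-.1424])
_old=wristT
def wristT(s,f):
    E=f["hand_eye"].copy();E[:3,3]=E0;f["hand_eye"]=E;return toolT(s)@E
E
python3 - <<'E'
from snap import *
s,f=snap("wrist","w23"); plan(s,[.5652,-.0842,.049],-.55)
crop(f,(180,150,340,350),3,"pics/w23c.png")
P=cloud(f,f["hand_eye"])
for r in range(222,310,8): print(r,np.round(np.median(P[r-1:r+2,256:260].reshape(-1,3),0)*1000,1))
E
```

```text
t 18.60 tcp [ 0.5653 -0.0816  0.0494] yaw -0.60 grip 0.500 F [-0. -0. -0.] M [-0.06  0.03  0.03]
tilt fix in tool axes (shares of 5deg) [-0.005  0.006 -0.   ]
yaw now -0.60 -> -0.55: turn z total shares -0.010
shift shares in axes now [-0.001  0.066  0.01 ]
shift shares in axes after [-0.001  0.066  0.01 ]
222 [ -0.7 -17.7  -8.8]
230 [ -0.6 -17.6 -18.2]
238 [ -0.6 -15.  -21.8]
246 [ -0.6 -10.8 -21.7]
254 [ -0.6  -6.3 -21.8]
262 [ -0.6  -1.8 -21.7]
270 [ -0.6   2.8 -22.1]
278 [ -0.7   7.6 -21.6]
286 [ -0.7  12.6 -21.9]
294 [ -0.7  17.5 -21.8]
302 [ -0.8  23.6 -20.4]
```

View pics/w23c.png

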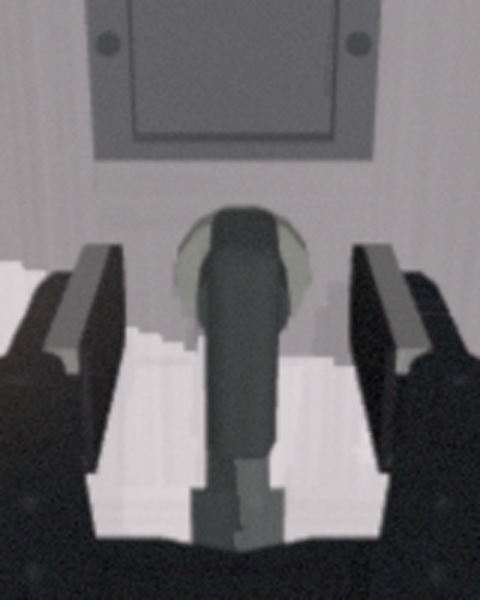

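Request:
carry_out --moves '[[[0,0,0,0.02,0.07,0.085,0],[0,0,0,0,0,0,0],[0,0,0,0,0,0,-1],[0,0,0,0,0,0,-1],[0,0,0,0,0,0,-1],[0,0,0,0,0,0,-1],[0,0,0,0,0,0,-1]]]'

```text
time: 19.23
tool_pos: [0.5664, -0.0847, 0.046]
tool_rot: [0.0, 1.0, -0.005, 0.0]
contact_force: [-0.5, -0.7, 0.5]
gripper_width: 0.168
```

Run:
```python
from snap import *
s,f=snap("wrist","w24"); plan(s,[.5652,-.0842,.046],-.55)
crop(f,(180,150,340,350),3,"pics/w24c.png")
P=cloud(f,f["hand_eye"])
for r in range(222,310,8): print(r,np.round(np.median(P[r-1:r+2,256:260].reshape(-1,3),0)*1000,1))
```

```text
t 19.23 tcp [ 0.5664 -0.0847  0.046 ] yaw -0.60 grip 0.168 F [-0.5 -0.7  0.5] M [ 0.03 -0.03 -0.04]
tilt fix in tool axes (shares of 5deg) [ 0.001 -0.003 -0.   ]
yaw now -0.60 -> -0.55: turn z total shares -0.010
shift shares in axes now [-0.03  -0.013  0.001]
shift shares in axes after [-0.03  -0.013  0.001]
222 [ -0.7 -20.9 -15.7]
230 [ -0.6 -20.3 -23.8]
238 [ -0.6 -16.9 -25.1]
246 [ -0.6 -12.6 -25. ]
254 [ -0.6  -8.4 -25.3]
262 [ -0.6  -3.6 -24.8]
270 [ -0.6   0.6 -25.2]
278 [ -0.6   5.3 -25.1]
286 [ -0.6   9.9 -25.2]
294 [ -0.6  14.6 -25.2]
302 [-0.8 75.5 41. ]
```

View pics/w24c.png

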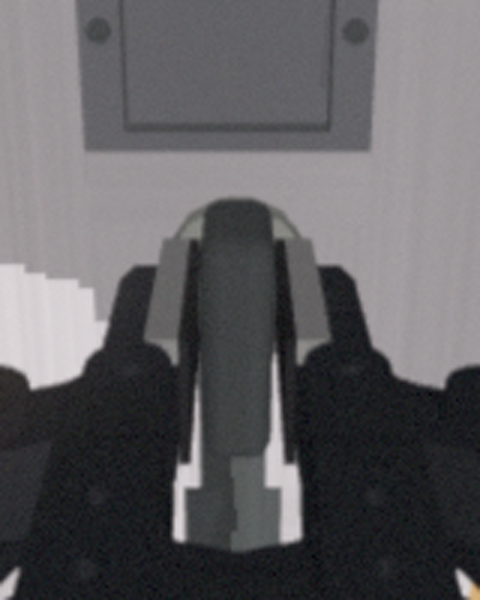

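Request:
carry_out --moves '[[[0,0,0,-0.03,-0.02,-0.05,-1],[0,0,0,0,0,0,-1],[0,0,1,0,0,0,-1],[0,0,1,0,0,0,-1],[0,0,1,0,0,0,-1],[0,0,1,0,0,0,-1],[0,0,0,0,0,0,-1]]]'

```text
time: 19.87
tool_pos: [0.5646, -0.0838, 0.0474]
tool_rot: [-0.0, 0.984, -0.18, -0.0]
contact_force: [0.6, 0.4, -1.3]
gripper_width: 0.166
```

Run:
```python
from snap import *
s,f=snap("wrist","w25")
crop(f,(180,150,340,350),3,"pics/w25c.png")
```

```text
t 19.87 tcp [ 0.5646 -0.0838  0.0474] yaw -20.68 grip 0.166 F [ 0.6  0.4 -1.3] M [-0.06  0.01 -0.  ]
```

View pics/w25c.png

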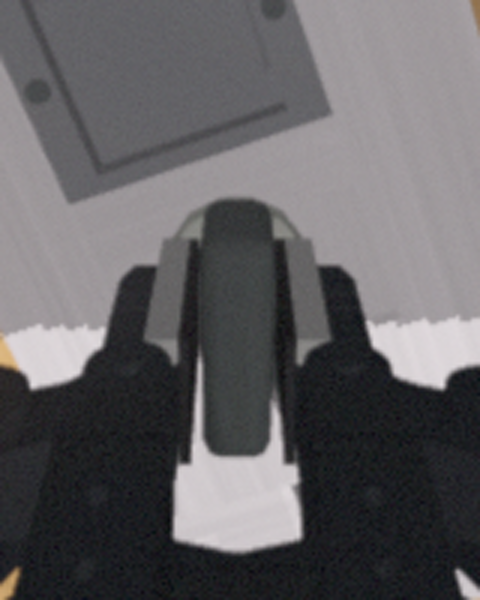

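Request:
carry_out --moves '[[[0,0,1,0,0,0,-1],[0,0,1,0,0,0,-1],[0,0,1,0,0,0,-1],[0,0,1,0,0,0,-1],[0,0,1,0,0,0,-1],[0,0,1,0,0,0,-1],[0,0,1,0,0,0,-1],[0,0,1,0,0,0,-1]]]'

```text
time: 20.58
tool_pos: [0.5648, -0.0838, 0.0476]
tool_rot: [0.0, 0.863, -0.505, -0.0]
contact_force: [0.2, 0.2, -1.5]
gripper_width: 0.168
```

Request:
carry_out --moves '[[[0,0,1,0,0,0,-1],[0,0,1,0,0,0,-1],[0,0,1,0,0,0,-1],[0,0,1,0,0,0,-1],[0,0,1,0,0,0,-1],[0,0,1,0,0,0,-1],[0,0,0,0,0,0,-1]]]'

```text
time: 21.17
tool_pos: [0.5648, -0.0838, 0.0476]
tool_rot: [-0.0, -0.704, 0.711, 0.0]
contact_force: [0.5, -0.2, -1.9]
gripper_width: 0.164
```

```bash
python3 - <<'E'
from snap import *
s,f=snap("wrist","w26"); plan(s,[.5652,-.0842,.0475],-90)
crop(f,(150,120,370,340),3,"pics/w26c.png")
E
python3 -c "
import cv2;a=cv2.imread('pics/w26c.png');cv2.imwrite('pics/w26c.png',a[:600])"
```

```text
t 21.17 tcp [ 0.5648 -0.0838  0.0476] yaw -90.56 grip 0.164 F [ 0.5 -0.2 -1.9] M [-0.05  0.05 -0.01]
tilt fix in tool axes (shares of 5deg) [ 0.006  0.001 -0.   ]
yaw now -90.56 -> -90.00: turn z total shares -0.112
shift shares in axes now [ 0.01  -0.01   0.003]
shift shares in axes after [ 0.01  -0.009  0.003]
```

View pics/w26c.png

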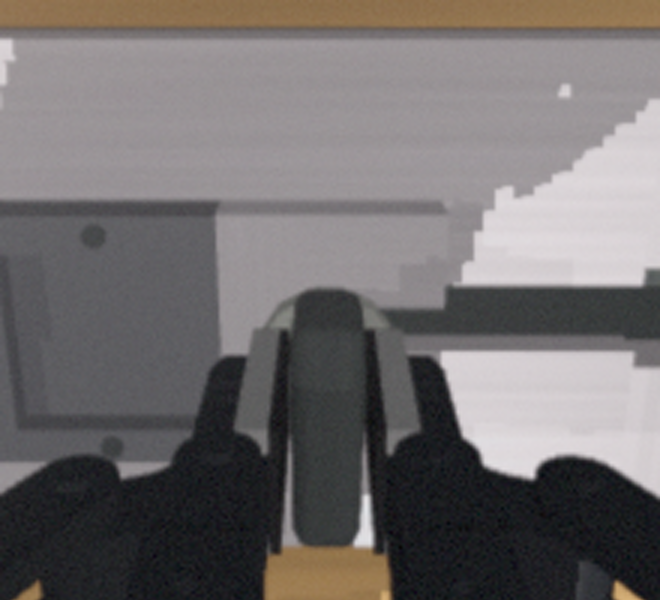

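The wing now lies square at yaw -90.6°. Continuing clockwise to seat the head against the walls and start the nut.

Request:
carry_out --moves '[[[0,0,1,0,0,0,-1],[0,0,1,0,0,0,-1],[0,0,1,0,0,0.01,-1],[0,0,1,0,0,0.01,-1],[0,0,1,0,0,0.01,-1],[0,0,1,0,0,0.01,-1],[0,0,0,0,0,0,-1]]]'

```text
time: 21.8
tool_pos: [0.5655, -0.0842, 0.0468]
tool_rot: [0.0, -0.496, 0.868, -0.0]
contact_force: [-0.9, -0.2, 0.1]
gripper_width: 0.171
```

```bash
python3 snap.py wrist w27
```

```text
t 21.80 tcp [ 0.5655 -0.0842  0.0468] yaw -120.50 grip 0.171 F [-0.9 -0.2  0.1] M [-0.1  -0.03 -0.01]
```

Request:
carry_out --moves '[[[0,0,1,0,0,0,-1],[0,0,1,0,0,0,-1],[0,0,1,0,0,0,-1],[0,0,1,0,0,0,-1],[0,0,1,0,0,0,-1],[0,0,1,0,0,0,-1],[0,0,1,0,0,0,-1],[0,0,0,0,0,0,-1]]]'

```text
time: 22.52
tool_pos: [0.5651, -0.0838, 0.0459]
tool_rot: [0.0, -0.212, 0.977, 0.0]
contact_force: [-0.0, 0.1, -3.5]
gripper_width: 0.167
```

Run:
```python
from snap import *
s,f=snap("wrist","w28"); print(np.round(s["joint_pos"],3))
crop(f,(150,120,370,320),3,"pics/w28c.png")
P=cloud(f,f["hand_eye"])
for r in range(222,310,12): print(r,np.round(np.median(P[r-1:r+2,256:260].reshape(-1,3),0)*1000,1))
```

```text
t 22.52 tcp [ 0.5651 -0.0838  0.0459] yaw -155.47 grip 0.167 F [-0.   0.1 -3.5] M [-0.   -0.3  -0.02]
[-0.278  0.114  1.877  0.     1.15   2.436]
222 [ -0.4 -20.8 -16.1]
234 [ -0.4 -18.8 -24.6]
246 [ -0.4 -13.1 -25.6]
258 [ -0.4  -6.3 -25.3]
270 [ -0.4   0.7 -24.9]
282 [ -0.4   7.6 -25.4]
294 [ -0.4  14.6 -24.9]
306 [-0.6 52.   9.8]
```

View pics/w28c.png

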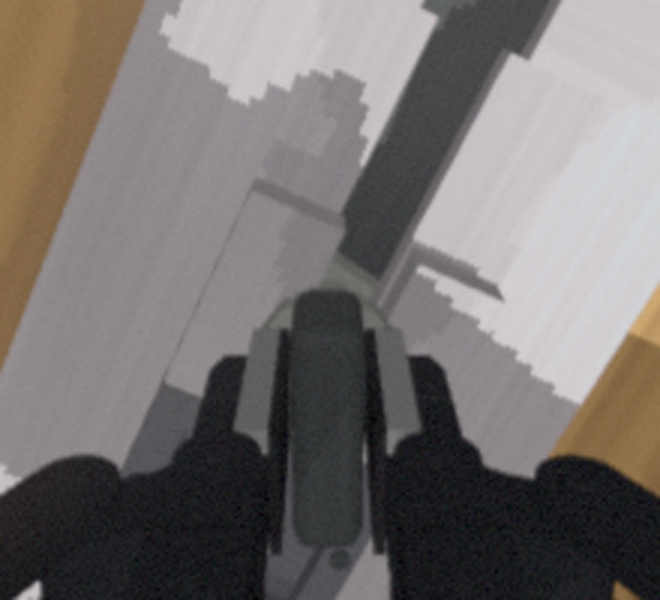

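Request:
carry_out --moves '[[[0,0,1,0,0,0,-1],[0,0,1,0,0,0,-1],[0,0,1,0,0,0,-1],[0,0,1,0,0,0,-1],[0,0,1,0,0,0,-1],[0,0,1,0,0,0,-1],[0,0,0,0,0,0,-1]]]'

```text
time: 23.15
tool_pos: [0.565, -0.084, 0.0459]
tool_rot: [0.0, 0.048, 0.999, -0.0]
contact_force: [1.3, -0.3, -4.4]
gripper_width: 0.167
```

Run:
```python
from snap import *
s,f=snap("wrist","w29"); print(np.round(s["joint_pos"],3))
crop(f,(150,120,370,320),3,"pics/w29c.png")
P=cloud(f,f["hand_eye"])
for r in range(222,310,12): print(r,np.round(np.median(P[r-1:r+2,256:260].reshape(-1,3),0)*1000,1))
```

```text
t 23.15 tcp [ 0.565  -0.084   0.0459] yaw 174.54 grip 0.167 F [ 1.3 -0.3 -4.4] M [-0.11 -0.38  0.04]
[-0.278  0.114  1.877 -0.     1.15   2.959]
222 [ -0.4 -21.1 -15.7]
234 [ -0.4 -18.9 -24.7]
246 [ -0.4 -12.7 -25.4]
258 [ -0.4  -6.4 -25.2]
270 [ -0.4   0.5 -25.1]
282 [ -0.4   7.3 -25.2]
294 [ -0.4  14.6 -25.1]
306 [-0.6 57.2 16.1]
```

View pics/w29c.png

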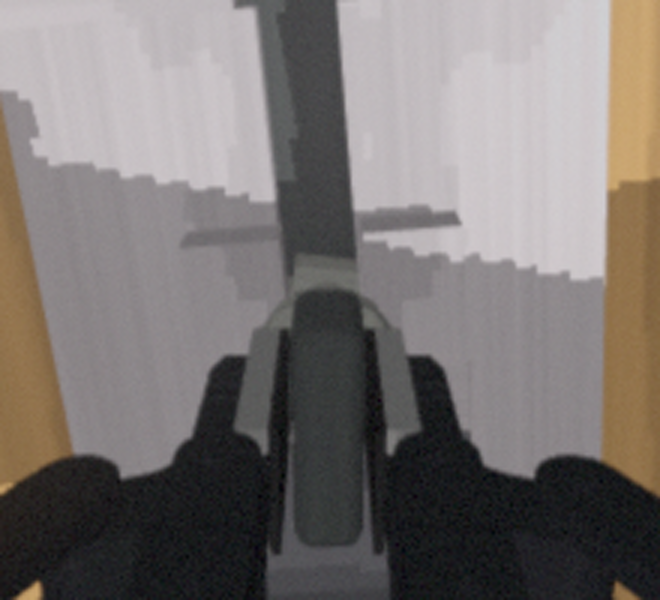

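Request:
carry_out --moves '[[[0,0,0,0,0,0,1],[0,0,0,0,0,0,1],[0,0,0,0,0,0,1],[0,0,0,0,0,0,1],[0,0,-1,0,0,0,1],[0,0,-1,0,0,0,1],[0,0,-1,0,0,0,1],[0,0,-1,0,0,0,1]]]'

```text
time: 23.87
tool_pos: [0.5653, -0.084, 0.0467]
tool_rot: [0.0, -0.128, 0.992, -0.0]
contact_force: [-0.4, -0.0, -0.4]
gripper_width: 0.997
```

Request:
carry_out --moves '[[[0,0,-1,0,0,0,1],[0,0,-1,0,0,0,1],[0,0,-1,0,0,0,1],[0,0,-1,0,0,0,1],[0,0,-1,0,0,0,1],[0,0,-1,0,0,0,1],[0,0,-1,0,0,0,1],[0,0,-1,0,0,0,1]]]'

```text
time: 24.53
tool_pos: [0.5653, -0.0839, 0.0467]
tool_rot: [0.0, -0.459, 0.888, -0.0]
contact_force: [0.1, 0.3, 0.3]
gripper_width: 1.003
```

Request:
carry_out --moves '[[[0,0,-1,0,0,0,1],[0,0,-1,0,0,0,1],[0,0,-1,0,0,0,1],[0,0,-1,0,0,0,1],[0,0,-1,0,0,0,1],[0,0,-1,0,0,0,1],[0,0,-1,0,0,0,1],[0,0,-1,0,0,0,1]]]'

```text
time: 25.2
tool_pos: [0.5652, -0.084, 0.0467]
tool_rot: [-0.0, 0.735, -0.678, 0.0]
contact_force: [-0.3, -0.6, 0.6]
gripper_width: 0.998
```

Request:
carry_out --moves '[[[0,0,-1,0,0,0,1],[0,0,-1,0,0,0,1],[0,0,-1,0,0,0,1],[0,0,-1,0,0,0,1],[0,0,-1,0,0,0,1],[0,0,-1,0,0,0,1],[0,0,-1,0,0,0,1],[0,0,-1,0,0,0,1]]]'

```text
time: 25.87
tool_pos: [0.5652, -0.0839, 0.0467]
tool_rot: [-0.0, 0.923, -0.385, 0.0]
contact_force: [0.7, -0.0, -0.0]
gripper_width: 1.001
```

Request:
carry_out --moves '[[[0,0,-1,0,0,0,1],[0,0,-1,0,0,0,1],[0,0,-1,0,0,0,1],[0,0,-1,0,0,0,1],[0,0,-1,0,0,0,1],[0,0,-1,0,0,0,1],[0,0,-1,0,0,0,1],[0,0,-1,0,0,0,1]]]'

```text
time: 26.53
tool_pos: [0.5652, -0.0839, 0.0467]
tool_rot: [0.0, 0.999, -0.046, 0.0]
contact_force: [0.4, -0.2, -0.0]
gripper_width: 0.994
```

```bash
python3 - <<'E'
from snap import *
s,f=snap("wrist","w30"); print(np.round(s["joint_pos"],3))
crop(f,(120,100,380,320),3,"pics/w30c.png")
P=cloud(f,f["T"]); z=P[...,2]; m=np.zeros(z.shape,bool); m[180:320,215:305]=1
k=m&(z>.062)&(z<.1); Q=P[k]; print(k.sum(),np.percentile(Q[:,2],[50,90]),cv2.minAreaRect((Q[:,:2]*1000).astype(np.float32)))
E
python3 -c "
import cv2;a=cv2.imread('pics/w30c.png');cv2.imwrite('pics/w30c.png',a[:600])"
```

```text
t 26.53 tcp [ 0.5652 -0.0839  0.0467] yaw -5.30 grip 0.994 F [ 0.4 -0.2 -0. ] M [-0.01  0.06  0.04]
[-0.278  0.113  1.876 -0.     1.152 -0.185]
1823 [0.07039385 0.07127051] ((565.0939331054688, -82.91889953613281), (41.622528076171875, 11.96533203125), 86.23235321044922)
```

View pics/w30c.png

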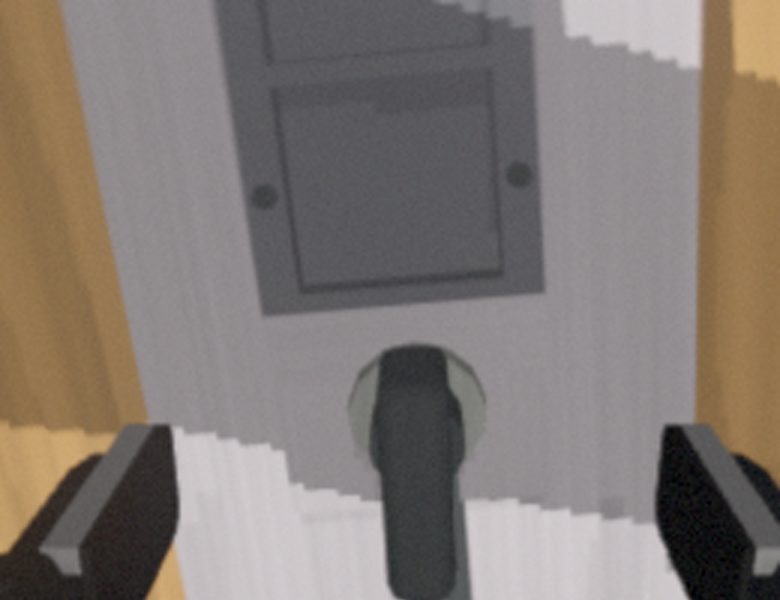

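Request:
carry_out --moves '[[[0,0,-0.2,0,-0.02,0.05,1],[0,0,0,0,0,0,-1],[0,0,0,0,0,0,-1],[0,0,0,0,0,0,-1],[0,0,0,0,0,0,-1],[0,0,0,0,0,0,-1],[0,0,0,0,0,0,-1],[0,0,0,0,0,0,-1]]]'

```text
time: 27.25
tool_pos: [0.5654, -0.0832, 0.0446]
tool_rot: [0.0, 0.999, -0.04, 0.0]
contact_force: [-0.1, 0.0, 1.9]
gripper_width: 0.168
```

Request:
carry_out --moves '[[[0,0,1,0,0,0,-1],[0,0,1,0,0,0,-1],[0,0,1,0,0,0,-1],[0,0,1,0,0,0,-1],[0,0,1,0,0,0,-1],[0,0,1,0,0,0,-1],[0,0,1,0,0,0,-1],[0,0,0,0,0,0,-1]]]'

```text
time: 27.92
tool_pos: [0.5657, -0.0833, 0.0446]
tool_rot: [-0.0, 0.941, -0.34, 0.001]
contact_force: [1.6, 0.3, 1.1]
gripper_width: 0.174
```

Run:
```python
from snap import *
s,f=snap("wrist","w31"); print(np.round(s["joint_pos"],3))
for i in range(3):
  s,f=snap("wrist","w31")
crop(f,(150,120,370,320),3,"pics/w31c.png")
```

```text
t 27.92 tcp [ 0.5657 -0.0833  0.0446] yaw -39.69 grip 0.174 F [1.6 0.3 1.1] M [-0.06 -0.21  0.01]
[-0.276  0.116  1.877  0.     1.147  0.416]
t 27.97 tcp [ 0.5657 -0.0833  0.0446] yaw -39.52 grip 0.171 F [ 1.7 -0.8  1.4] M [-0.04 -0.22 -0.01]
t 28.02 tcp [ 0.5657 -0.0833  0.0447] yaw -39.49 grip 0.169 F [ 1.2 -0.6  0.7] M [-0.07 -0.25 -0.02]
t 28.07 tcp [ 0.5657 -0.0833  0.0446] yaw -39.50 grip 0.173 F [ 1.4 -0.4  0. ] M [-0.09 -0.3   0.02]
```

View pics/w31c.png

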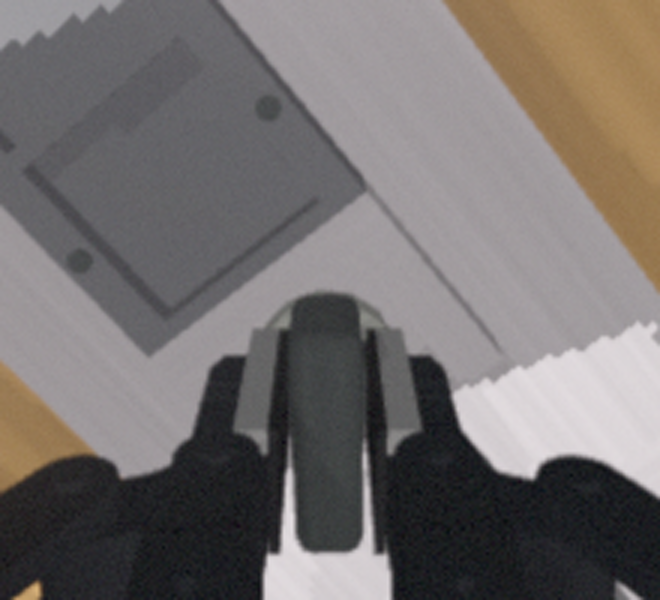

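Request:
carry_out --moves '[[[0,0,1,0,0,0,-1],[0,0,1,0,0,0,-1],[0,0,1,0,0,0,-1],[0,0,1,0,0,0,-1],[0,0,0,0,0,0,-1]]]'

```text
time: 28.53
tool_pos: [0.5658, -0.0834, 0.0446]
tool_rot: [-0.0, 0.868, -0.497, 0.001]
contact_force: [2.1, -1.2, 0.4]
gripper_width: 0.167
```

```bash
python3 snap.py wrist w32
```

```text
t 28.53 tcp [ 0.5658 -0.0834  0.0446] yaw -59.63 grip 0.167 F [ 2.1 -1.2  0.4] M [-0.17 -0.42 -0.01]
```

Request:
carry_out --moves '[[[0,0,1,0,0,0,-1],[0,0,1,0,0,0,-1],[0,0,1,0,0,0,-1],[0,0,0,0,0,0,-1]]]'

```text
time: 28.92
tool_pos: [0.5658, -0.0836, 0.0446]
tool_rot: [-0.0, 0.796, -0.606, 0.001]
contact_force: [3.9, -3.0, -0.6]
gripper_width: 0.173
```

Run:
```python
from snap import *
for i in range(3):
  s,f=snap("wrist","w33")
crop(f,(150,120,370,320),3,"pics/w33c.png")
```

```text
t 28.92 tcp [ 0.5658 -0.0836  0.0446] yaw -74.53 grip 0.173 F [ 3.9 -3.  -0.6] M [-0.36 -0.58  0.02]
t 28.97 tcp [ 0.5658 -0.0835  0.0446] yaw -74.39 grip 0.171 F [ 3.2 -2.1 -1.8] M [-0.38 -0.65 -0.02]
t 29.02 tcp [ 0.5658 -0.0835  0.0446] yaw -74.39 grip 0.165 F [ 3.9 -2.6 -1.3] M [-0.4  -0.67 -0.06]
```

View pics/w33c.png

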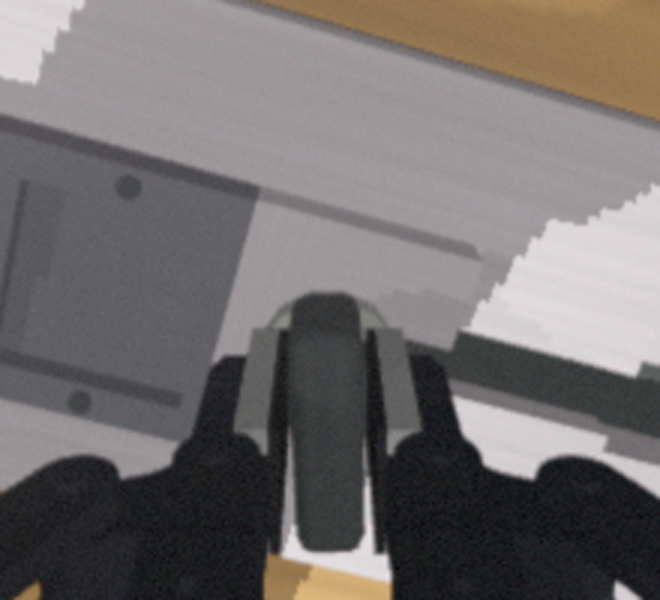

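Request:
carry_out --moves '[[[0,0,1,0,0,0,-1],[0,0,1,0,0,0,-1],[0,0,0,0,0,0,-1]]]'

```text
time: 29.32
tool_pos: [0.5658, -0.0836, 0.0446]
tool_rot: [-0.0, 0.74, -0.673, 0.001]
contact_force: [4.5, -2.9, -1.6]
gripper_width: 0.171
```

```bash
python3 snap.py wrist w34;python3 snap.py wrist w34
```

```text
t 29.32 tcp [ 0.5658 -0.0836  0.0446] yaw -84.61 grip 0.171 F [ 4.5 -2.9 -1.6] M [-0.53 -0.78  0.02]
t 29.37 tcp [ 0.5658 -0.0836  0.0445] yaw -84.48 grip 0.167 F [ 5.  -3.7 -0.8] M [-0.49 -0.76 -0.03]
```

Request:
carry_out --moves '[[[0,0,1,0,0,0,-1],[0,0,1,0,0,0,-1],[0,0,0,0,0,0,-1]]]'

```text
time: 29.67
tool_pos: [0.5658, -0.0837, 0.0445]
tool_rot: [0.0, -0.678, 0.735, -0.001]
contact_force: [4.8, -4.0, -1.4]
gripper_width: 0.17
```

Run:
```python
from snap import *
for i in range(3):
  s,f=snap("wrist","w35")
crop(f,(150,120,370,320),3,"pics/w35c.png")
```

```text
t 29.67 tcp [ 0.5658 -0.0837  0.0445] yaw -94.60 grip 0.170 F [ 4.8 -4.  -1.4] M [-0.53 -0.81  0.06]
t 29.72 tcp [ 0.5658 -0.0837  0.0445] yaw -94.48 grip 0.166 F [ 3.8 -3.5 -1.3] M [-0.52 -0.74  0.02]
t 29.77 tcp [ 0.5658 -0.0837  0.0445] yaw -94.45 grip 0.170 F [ 4.1 -3.4 -1.2] M [-0.54 -0.81  0.1 ]
```

View pics/w35c.png

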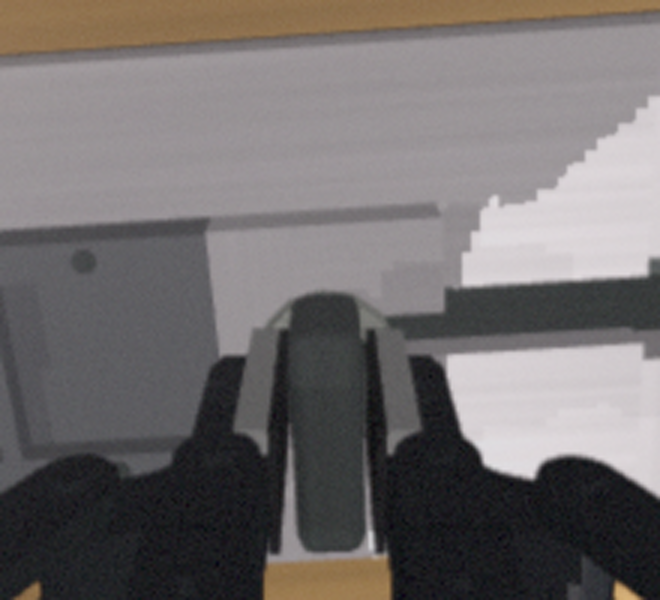

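Request:
carry_out --moves '[[[0,0,1,0,0,0,-1],[0,0,1,0,0,0,-1],[0,0,1,0,0,0,-1],[0,0,0,0,0,0,-1]]]'

```text
time: 30.15
tool_pos: [0.5657, -0.0839, 0.0445]
tool_rot: [0.0, -0.576, 0.817, -0.001]
contact_force: [5.0, -4.8, -1.9]
gripper_width: 0.165
```

Run:
```python
from snap import *
for i in range(5):
  s,f=snap("wrist","w36")
```

```text
t 30.15 tcp [ 0.5657 -0.0839  0.0445] yaw -109.61 grip 0.165 F [ 5.  -4.8 -1.9] M [-0.56 -0.81  0.13]
t 30.20 tcp [ 0.5657 -0.0839  0.0445] yaw -109.47 grip 0.171 F [ 5.5 -3.5 -1.6] M [-0.64 -0.81  0.09]
t 30.25 tcp [ 0.5657 -0.0838  0.0445] yaw -109.44 grip 0.165 F [ 4.5 -5.1 -2. ] M [-0.64 -0.78  0.12]
t 30.30 tcp [ 0.5658 -0.0839  0.0445] yaw -109.44 grip 0.166 F [ 4.6 -4.1 -2.1] M [-0.63 -0.77  0.1 ]
t 30.35 tcp [ 0.5658 -0.0839  0.0445] yaw -109.44 grip 0.165 F [ 5.  -3.5 -1.7] M [-0.69 -0.84  0.09]
```

Request:
carry_out --moves '[[[0,0,1,0,0,0,-1],[0,0,1,0,0,0,-1],[0,0,1,0,0,0,-1],[0,0,0,0,0,0,-1]]]'

```text
time: 30.73
tool_pos: [0.5657, -0.084, 0.0444]
tool_rot: [0.0, -0.465, 0.885, -0.001]
contact_force: [4.3, -4.4, -1.2]
gripper_width: 0.168
```

Run:
```python
from snap import *
for i in range(5):
  s,f=snap("wrist","w37")
crop(f,(150,120,370,320),3,"pics/w37c.png")
```

```text
t 30.73 tcp [ 0.5657 -0.084   0.0444] yaw -124.59 grip 0.168 F [ 4.3 -4.4 -1.2] M [-0.78 -0.84  0.1 ]
t 30.78 tcp [ 0.5657 -0.084   0.0444] yaw -124.46 grip 0.169 F [ 5.1 -4.4 -1.5] M [-0.74 -0.79  0.13]
t 30.83 tcp [ 0.5657 -0.084   0.0444] yaw -124.44 grip 0.170 F [ 4.2 -4.8 -1.3] M [-0.7  -0.82  0.14]
t 30.88 tcp [ 0.5657 -0.084   0.0445] yaw -124.43 grip 0.169 F [ 5.4 -4.8 -2.5] M [-0.73 -0.81  0.07]
t 30.93 tcp [ 0.5657 -0.084   0.0444] yaw -124.44 grip 0.172 F [ 4.4 -4.4 -2.1] M [-0.78 -0.79  0.14]
```

View pics/w37c.png

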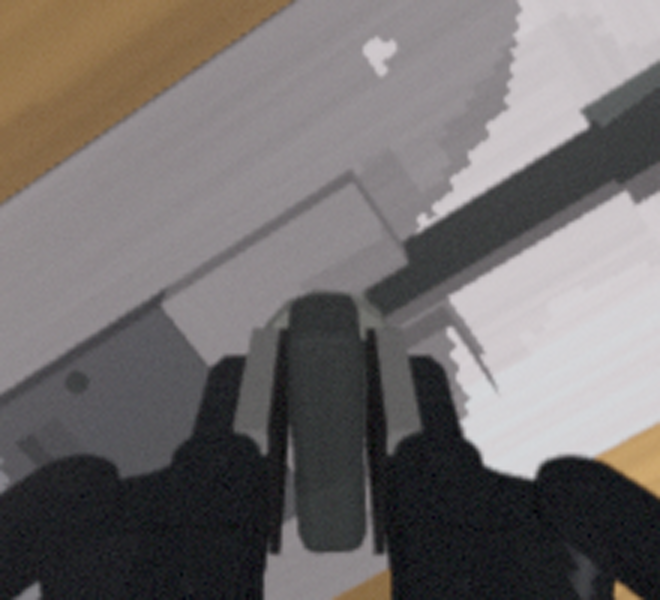

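Request:
carry_out --moves '[[[0,0,0,0,0,0,1],[0,0,0,0,0,0,1],[0,0,0,0,0,0,1],[0,0,0,0,0,0,1],[0,0,0,0,0,0,1]]]'

```text
time: 31.4
tool_pos: [0.5645, -0.0827, 0.0439]
tool_rot: [-0.0, -0.465, 0.885, 0.001]
contact_force: [-0.2, 0.6, 0.1]
gripper_width: 0.865
```

```bash
python3 - <<'E'
from snap import *
s,f=snap("wrist","w38")
crop(f,(120,100,380,320),3,"pics/w38c.png")
P=cloud(f,f["T"]); z=P[...,2]; m=np.zeros(z.shape,bool); m[180:320,205:315]=1
k=m&(z>.06)&(z<.1); Q=P[k]; print(k.sum(),np.percentile(Q[:,2],[50,90]),cv2.minAreaRect((Q[:,:2]*1000).astype(np.float32)))
E
python3 -c "
import cv2;a=cv2.imread('pics/w38c.png');cv2.imwrite('pics/w38c.png',a[:600])"
```

```text
t 31.40 tcp [ 0.5645 -0.0827  0.0439] yaw -124.57 grip 0.865 F [-0.2  0.6  0.1] M [-0.01 -0.03 -0.03]
2357 [0.07002814 0.07110409] ((565.9266967773438, -84.40283203125), (41.824920654296875, 12.358975410461426), 18.321714401245117)
```

View pics/w38c.png

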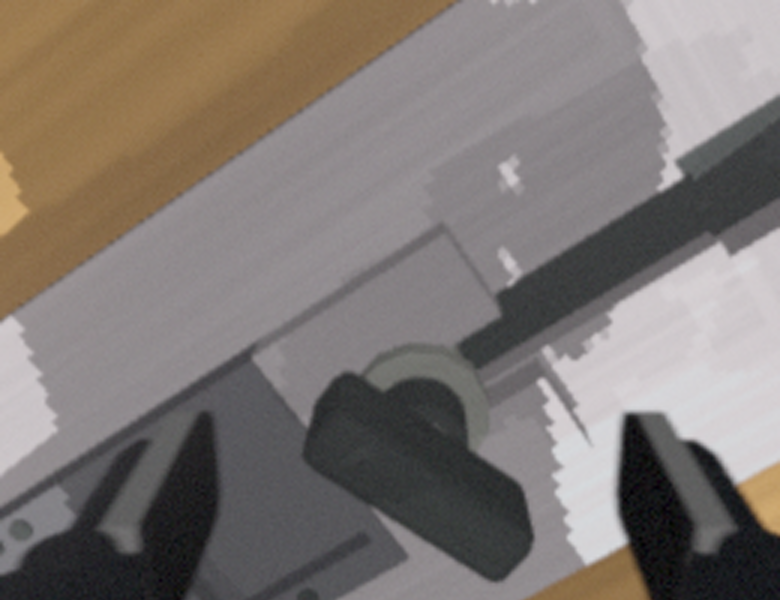

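Released, the wing sprang back from about -34° to +18°, which is the overturned-nut spring-back to about 2.6 rad, so the clamp is tight. Next I'll rise and go to view the jars.

Request:
carry_out --moves '[[[0,0,0,0,0,-0.5,1],[0,0,0,0,0,-1,1],[0,0,0,0,0,-1,1],[0,0,-1,0,0,-1,1],[0,0,-1,0,0,-1,1],[0,0,-1,0,0,0,1],[0,0,-1,0,0,0,1],[0,0,-1,0,0,0,1]]]'

```text
time: 32.12
tool_pos: [0.5655, -0.083, 0.2258]
tool_rot: [0.001, -0.647, 0.762, -0.001]
contact_force: [0.7, 0.1, -0.3]
gripper_width: 1.002
```

Request:
carry_out --moves '[[[0,0,-1,0,0,0,1],[0,0,-1,0,0,0,1],[0,0,-1,0,0,0,1],[0,0,-1,0,0,0,1],[0,0,-1,0,0,0,1],[0,0,-1,0,0,0,1],[0,0,-1,0,0,0,1],[0,0,-1,0,0,0,1]]]'

```text
time: 32.78
tool_pos: [0.5649, -0.0828, 0.2241]
tool_rot: [-0.0, 0.869, -0.495, -0.0]
contact_force: [0.1, -0.2, -0.8]
gripper_width: 1.002
```

Request:
carry_out --moves '[[[0,0,-1,0,0,0,1],[0,0,-1,0,0,0,1],[0,0,-1,0,0,0,1],[0,0,-1,0,0,0,1],[0,0,-1,0,0,0,1],[0,0,-1,0,0,0,1],[0,0,-1,0,0,0,1],[0,0,-1,0,0,0,1]]]'

```text
time: 33.45
tool_pos: [0.5648, -0.0828, 0.2241]
tool_rot: [-0.0, 0.986, -0.168, -0.0]
contact_force: [-0.7, -0.0, 1.1]
gripper_width: 1.001
```

Run:
```python
from snap import *
s,f=snap("wrist","w39"); plan(s,[.5,.37,.22],-.55)
```

```text
t 33.45 tcp [ 0.5648 -0.0828  0.2241] yaw -19.33 grip 1.001 F [-0.7 -0.   1.1] M [-0.02 -0.02 -0.04]
tilt fix in tool axes (shares of 5deg) [-0.002  0.011  0.   ]
yaw now -19.33 -> -0.55: turn z total shares -3.756
shift shares in axes now [ -5.277 -10.146   0.101]
shift shares in axes after [ -1.73  -11.305   0.101]
```

View pics/w39.png

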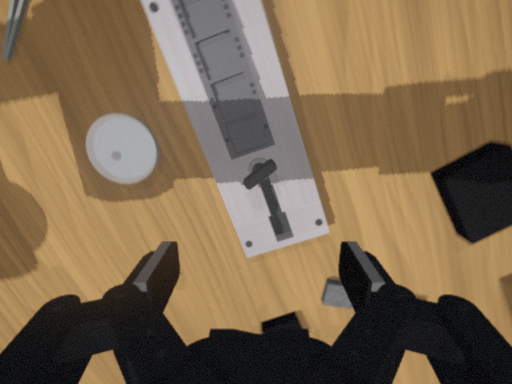

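Request:
carry_out --moves '[[[0,0,-1,0,0,0,1],[0,0,-1,0,0,0,1],[0,0,-1,0,0,0,1],[0,0,-0.76,0,-0.5,0,1],[0,0,0,-0.15,-0.9,0,1],[0,0,0,-0.15,-0.9,0,1],[0,0,0,-0.15,-0.9,0,1],[0,0,0,-0.15,-0.9,0,1]]]'

```text
time: 34.17
tool_pos: [0.5441, 0.0827, 0.2242]
tool_rot: [-0.0, 1.0, -0.008, -0.0]
contact_force: [1.0, 0.6, 0.6]
gripper_width: 0.998
```

Request:
carry_out --moves '[[[0,0,0,-0.15,-0.9,0,1],[0,0,0,-0.15,-0.9,0,1],[0,0,0,-0.15,-0.9,0,1],[0,0,0,-0.15,-0.9,0,1],[0,0,0,-0.15,-0.9,0,1],[0,0,0,-0.15,-0.9,0,1],[0,0,0,-0.15,-0.9,0,1],[0,0,0,0,0,0,1]]]'

```text
time: 34.83
tool_pos: [0.5043, 0.339, 0.2241]
tool_rot: [-0.001, 1.0, -0.005, -0.001]
contact_force: [-0.3, -0.1, -0.6]
gripper_width: 0.999
```

Run:
```python
from snap import *
s,f=snap("wrist","w40"); s,f=snap("wrist","w40"); plan(s,[.5,.37,.22],-.55)
```

```text
t 34.83 tcp [0.5043 0.339  0.2241] yaw -0.56 grip 0.999 F [-0.3 -0.1 -0.6] M [-0.06  0.04 -0.02]
t 34.88 tcp [0.505  0.3365 0.224 ] yaw -0.62 grip 1.002 F [ 0.1 -0.5 -0.1] M [-0.04 -0.01 -0.06]
tilt fix in tool axes (shares of 5deg) [-0.001  0.011  0.   ]
yaw now -0.62 -> -0.55: turn z total shares -0.014
shift shares in axes now [-0.135 -0.836  0.1  ]
shift shares in axes after [-0.134 -0.836  0.1  ]
```

View pics/w40.png

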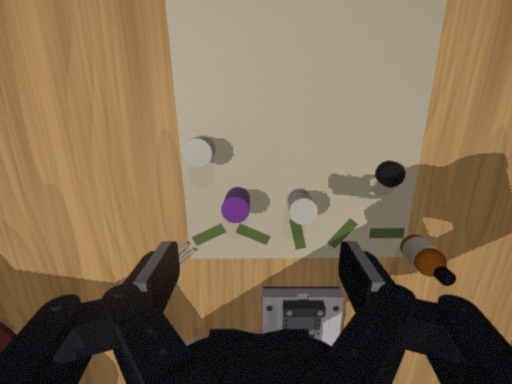

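White-lidded jars sit at (199,152) and (303,209). The purple one at (236,206) is the look-alike, with no white lid and the wrong colour, so it's excluded. No other jars are on the mat. Next I'll measure heights and confirm in an enlarged crop.

```bash
cat > jar.py <<'E'
from snap import *
def jar(f,box,h):
    P=cloud(f,f["T"]); z=P[...,2]; x0,y0,x1,y1=box
    m=np.zeros(z.shape,np.uint8); m[y0:y1,x0:x1]=1
    k=(m>0)&(z>h-.005)&(z<h+.006)
    # lid rim by contour circle in px of the bright lid
    Q=P[k]; c,r=cv2.minEnclosingCircle((Q[:,:2]*1000).astype(np.float32))
    zz=z[(m>0)&(z>.012)]
    return k.sum(),np.round(np.median(Q,0),4),np.round(c,1),round(r,1),"z top",np.round(np.percentile(zz,[70,90,97]),4)
E
python3 - <<'E'
from jar import *
f=load("pics/w40.npz")
for n,b,h in (("B",(178,130,222,175),.038),("A",(280,185,325,230),.046),("P",(215,182,258,228),.046)): print(n,jar(f,b,h))
crop(f,(170,120,340,235),4,"pics/w40c.png")
E
```

```text
B (np.int64(703), array([0.4311, 0.3574, 0.0378]), array([430.5, 357. ]), 18.0, 'z top', array([0.0381, 0.0387, 0.0392]))
A (np.int64(612), array([0.559 , 0.2846, 0.0457]), array([559.6, 283.7]), 18.1, 'z top', array([0.0459, 0.0465, 0.047 ]))
P (np.int64(616), array([0.4741, 0.2871, 0.0457]), array([474.1, 286.3]), 17.8, 'z top', array([0.046 , 0.0466, 0.0472]))
```

View pics/w40c.png

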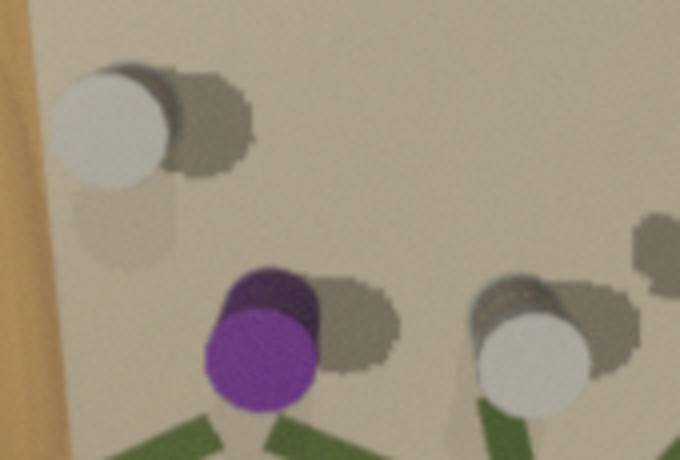

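Request:
carry_out --moves '[[[0,0,0,-0.93,-0.25,0,1],[0,0,0,-0.93,-0.26,0.5,1],[0,0,0,0,0,1,1],[0,0,0,0,0,1,1],[0,0,0,0,0,0.8,1],[0,0,0,0,0,0,1],[0,0,0,0,0,0,1],[0,0,0,0,0,0,1]]]'

```text
time: 35.6
tool_pos: [0.4353, 0.3547, 0.0954]
tool_rot: [-0.001, 1.0, -0.008, 0.001]
contact_force: [-0.5, 0.2, 0.9]
gripper_width: 0.998
```

Run:
```python
from jar import *
s,f=snap("wrist","w41"); plan(s,[.4306,.3571,.014],-.55)
print(jar(f,(200,180,320,320),.038))
```

```text
t 35.60 tcp [0.4353 0.3547 0.0954] yaw -0.89 grip 0.998 F [-0.5  0.2  0.9] M [-0.03 -0.01 -0.  ]
tilt fix in tool axes (shares of 5deg) [-0.016 -0.028  0.   ]
yaw now -0.89 -> -0.55: turn z total shares -0.068
shift shares in axes now [-0.119 -0.057  2.034]
shift shares in axes after [-0.119 -0.058  2.034]
(np.int64(1841), array([0.4331, 0.3558, 0.0378]), array([447.9, 328.8]), 50.8, 'z top', array([0.0448, 0.0461, 0.0468]))
```

View pics/w41.png

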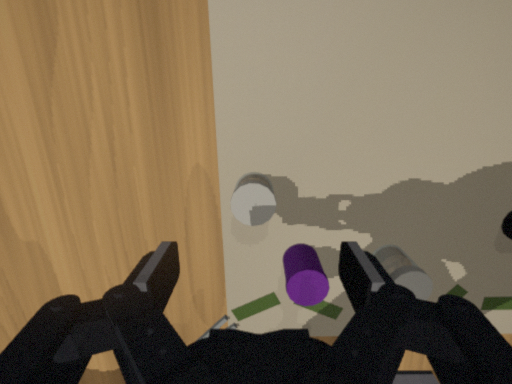

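Run:
```python
from jar import *
s,f=snap("wrist","w42")
b=(225,165,282,235);print(jar(f,b,.038)); plan(s,[.4306,.3571,.014],-.55)
```

```text
t 35.65 tcp [0.4359 0.3553 0.0964] yaw -0.87 grip 1.000 F [ 0.1 -0.2  0.4] M [-0.01 -0.01  0.03]
(np.int64(1562), array([0.4307, 0.3582, 0.0377]), array([430.7, 357. ]), 18.0, 'z top', array([0.038 , 0.0386, 0.0391]))
tilt fix in tool axes (shares of 5deg) [-0.03  -0.048 -0.   ]
yaw now -0.87 -> -0.55: turn z total shares -0.064
shift shares in axes now [-0.134 -0.043  2.059]
shift shares in axes after [-0.134 -0.044  2.059]
```

Two wrist positions agree on (0.4307, 0.3570) with the top at 38.5 mm. Descending to grip.

Request:
carry_out --moves '[[[0,0,-0.06,-0.13,-0.04,0,1],[0,0,0,0,0,0.5,1],[0,0,0,0,0,0.5,1],[0,0,0,0,0,0.5,1],[0,0,0,0,0,0.4,1],[0,0,0,0,0,0,1],[0,0,0,0,0,0,1]]]'

```text
time: 36.28
tool_pos: [0.4285, 0.3565, 0.0176]
tool_rot: [0.0, 1.0, -0.004, -0.0]
contact_force: [0.6, -0.3, 0.5]
gripper_width: 0.996
```

Run:
```python
from jar import *
s,f=snap("wrist","w43"); plan(s,[.4307,.357,.014],-.55)
```

```text
t 36.28 tcp [0.4285 0.3565 0.0176] yaw -0.49 grip 0.996 F [ 0.6 -0.3  0.5] M [ 0.02 -0.04  0.02]
tilt fix in tool axes (shares of 5deg) [ 0.     0.002 -0.   ]
yaw now -0.49 -> -0.55: turn z total shares 0.011
shift shares in axes now [ 0.054 -0.013  0.091]
shift shares in axes after [ 0.054 -0.013  0.091]
```

Request:
carry_out --moves '[[[0,0,0,0.05,-0.01,0.09,1],[0,0,0,0,0,0,1],[0,0,0,0,0,0,-1],[0,0,0,0,0,0,-1],[0,0,0,0,0,0,-1],[0,0,0,0,0,0,-1],[0,0,0,0,0,0,-1],[0,0,0,0,0,0,-1]]]'

```text
time: 37.0
tool_pos: [0.431, 0.357, 0.0141]
tool_rot: [-0.0, 1.0, -0.004, 0.0]
contact_force: [0.5, 0.5, 2.2]
gripper_width: 0.398
```

Run:
```python
from jar import *
s,f=snap("wrist","w44"); crop(f,(180,160,340,350),3,"pics/w44c.png")
```

```text
t 37.00 tcp [0.431  0.357  0.0141] yaw -0.50 grip 0.398 F [0.5 0.5 2.2] M [ 0.03 -0.03  0.02]
```

View pics/w44c.png

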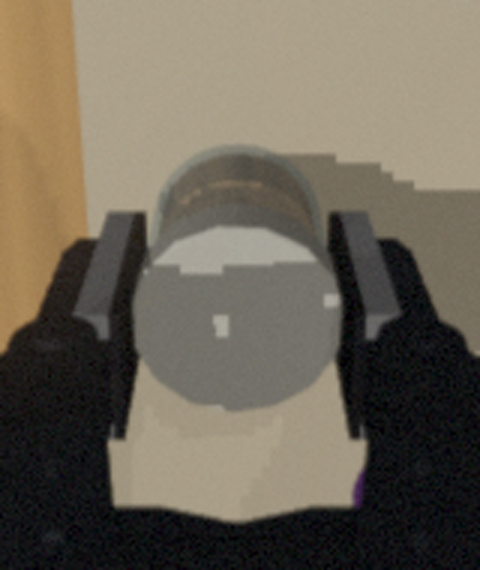

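Run:
```python
from jar import *
f=load("pics/w44.npz")
print(ray(f,[[(237+.5)/3-.5+180,(307+.5)/3-.5+160]],-.0245,f["hand_eye"])*1000)
P=cloud(f,f["hand_eye"]); z=P[...,2]; m=np.zeros(z.shape,bool); m[225:300,222:297]=1
k=m&(abs(z+.0245)<.004); Q=P[k]; print(k.sum(),cv2.minEnclosingCircle((Q[:,:2]*1000).astype(np.float32)))
s=state(); c,q=np.cos(np.radians(-.55)),np.sin(np.radians(-.55))
for n,y in (("p2",.038),("p3",.082)): print(n,.5657-q*y,-.0316+c*y)
plan(s,[.5661,.0064,.13],-.55)
```

```text
[[ -0.05950456  -3.47386455 -24.5       ]]
3771 ((0.10448821634054184, -0.7691913843154907), 21.017610549926758)
p2 0.5660647682115711 0.006398249224823856
p3 0.5664871314039168 0.050396222011462016
tilt fix in tool axes (shares of 5deg) [-0.006 -0.009 -0.   ]
yaw now -0.50 -> -0.55: turn z total shares 0.009
shift shares in axes now [ 3.454  8.735 -2.899]
shift shares in axes after [ 3.461  8.732 -2.899]
```

Request:
carry_out --moves '[[[0,0,0,0,0,-0.5,-1],[0,0,0,0,0,-0.8,-1],[0,0,0,0,0,-0.8,-1],[0,0,0,0,0,-0.8,-1],[0,0,0,0.3,0.7,0,-1],[0,0,0,0.3,0.8,0,-1],[0,0,0,0.3,0.8,0,-1],[0,0,0,0.3,0.8,0,-1]]]'

```text
time: 37.72
tool_pos: [0.4774, 0.2311, 0.1294]
tool_rot: [0.0, 1.0, -0.004, -0.0]
contact_force: [1.5, 0.6, -1.5]
gripper_width: 0.4
```

Request:
carry_out --moves '[[[0,0,0,0.3,0.8,0,-1],[0,0,0,0.3,0.8,0,-1],[0,0,0,0.4,0.8,0,-1],[0,0,0,0.4,0.8,0,-1],[0,0,0,0.4,0.8,0,-1],[0,0,0,0.4,0.8,0,-1],[0,0,0,0.3,0.6,0,-1],[0,0,0,0,0,0,-1]]]'

```text
time: 38.38
tool_pos: [0.5771, 0.0112, 0.1293]
tool_rot: [0.001, 1.0, -0.007, 0.0]
contact_force: [0.1, -0.2, 0.1]
gripper_width: 0.398
```

Run:
```python
from jar import *
s,f=snap("wrist","w45");s,f=snap("wrist","w45"); plan(s,[.5661,.0064,.13],-.55)
```

```text
t 38.38 tcp [0.5771 0.0112 0.1293] yaw -0.77 grip 0.398 F [ 0.1 -0.2  0.1] M [ 0.04 -0.02  0.03]
t 38.43 tcp [0.576  0.0133 0.129 ] yaw -0.72 grip 0.401 F [-0.7  0.8 -0.9] M [ 0.02 -0.01 -0.01]
tilt fix in tool axes (shares of 5deg) [-0.     0.009 -0.   ]
yaw now -0.72 -> -0.55: turn z total shares -0.033
shift shares in axes now [-0.246  0.176 -0.024]
shift shares in axes after [-0.247  0.175 -0.024]
```

View pics/w45.png

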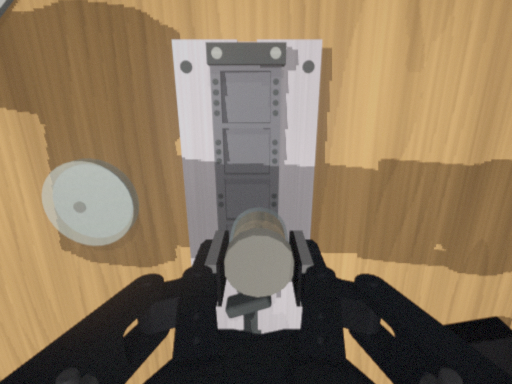

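Request:
carry_out --moves '[[[0,0,-0.03,-0.25,0.18,0,-1],[0,0,0,0,0,0,-1],[0,0,0,0,0,0,-1],[0,0,0,0,0,0,-1]]]'

```text
time: 38.82
tool_pos: [0.565, 0.0091, 0.1295]
tool_rot: [-0.0, 1.0, -0.003, 0.0]
contact_force: [-0.6, -0.3, -0.6]
gripper_width: 0.399
```

Run:
```python
from jar import *
s,f=snap("wrist","w46"); plan(s,[.5661,.0064,.13],-.55)
crop(f,(170,30,330,230),3,"pics/w46c.png")
# overlay predicted features
c,q=np.cos(np.radians(-.55)),np.sin(np.radians(-.55))
im=cv2.resize(f["frame"][:,:,::-1][30:230,170:330],None,fx=4,fy=4,interpolation=cv2.INTER_CUBIC)
def W(x,y,z): return [.5657+c*x-q*y,-.0316+q*x+c*y,z]
def poly(pts,col):
    p=(proj(f,np.array(pts),f["T"])+.5-[170,30])*4-.5
    cv2.polylines(im,[np.round(p).astype(int)],True,col,1)
poly([W(x/1000,y/1000,.025) for x,y in [(-60,-170),(60,-170),(60,170),(-60,170)]],(0,0,255))
for i in range(4):
    yc=37+(-43+44*i); poly([W(x/1000,(yc+y)/1000,.036) for x,y in [(-20,-20),(20,-20),(20,20),(-20,20)]],(0,255,0))
cv2.imwrite("pics/w46o.png",im[:600])
```

```text
t 38.82 tcp [0.565  0.0091 0.1295] yaw -0.29 grip 0.399 F [-0.6 -0.3 -0.6] M [ 0.06  0.   -0.  ]
tilt fix in tool axes (shares of 5deg) [-0.001 -0.    -0.   ]
yaw now -0.29 -> -0.55: turn z total shares 0.051
shift shares in axes now [ 0.027  0.068 -0.012]
shift shares in axes after [ 0.027  0.068 -0.012]
```

View pics/w46o.png

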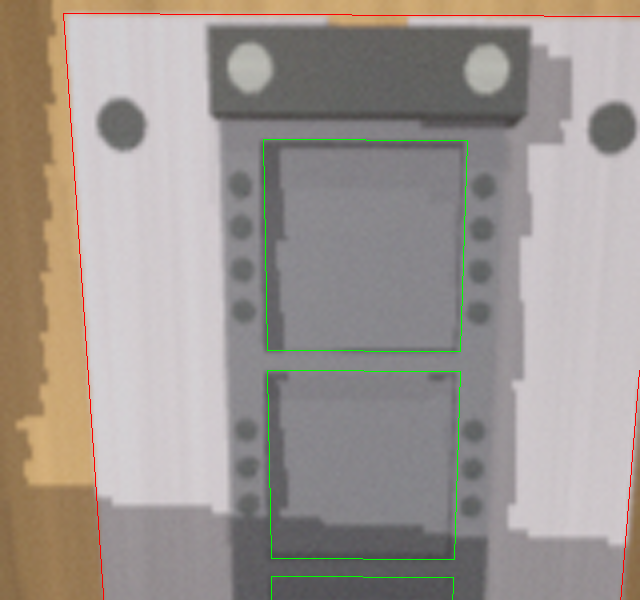

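The overlay of the predicted pockets and plate edge matches the image within a fraction of a mm, and the carrier is home. Lowering toward pocket 2.

Request:
carry_out --moves '[[[0,0,0.05,0.03,0.07,0.5,-1],[0,0,0,0,0,0.6,-1],[0,0,0,0,0,0.6,-1],[0,0,0,0,0,0.1,-1],[0,0,0,0,0,0,-1],[0,0,0,0,0,0,-1],[0,0,0,0,0,0,-1]]]'

```text
time: 39.45
tool_pos: [0.5681, 0.0056, 0.0595]
tool_rot: [0.0, 1.0, -0.005, 0.002]
contact_force: [-0.6, 0.4, -0.4]
gripper_width: 0.403
```

Run:
```python
from jar import *
s,f=snap("wrist","w47"); plan(s,[.5661,.0064,.0445],-.55)
```

```text
t 39.45 tcp [0.5681 0.0056 0.0595] yaw -0.58 grip 0.403 F [-0.6  0.4 -0.4] M [-0.01 -0.03 -0.  ]
tilt fix in tool axes (shares of 5deg) [ 0.004 -0.036 -0.   ]
yaw now -0.58 -> -0.55: turn z total shares -0.007
shift shares in axes now [-0.051 -0.02   0.375]
shift shares in axes after [-0.051 -0.02   0.375]
```

View pics/w47.png

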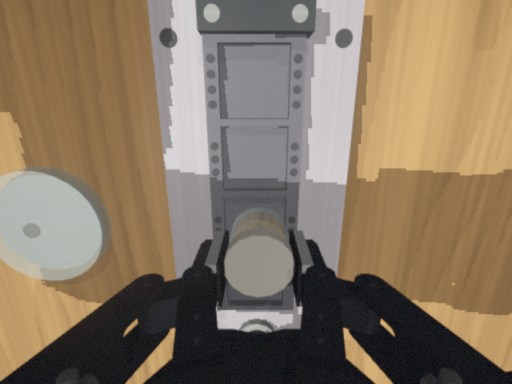

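Request:
carry_out --moves '[[[0,0,0,-0.05,-0.02,0,-1],[0,0,0,0,0,0.1,-1],[0,0,0,0,0,0.08,-1],[0,0,0,0,0,0,-1],[0,0,0,0,0,0,-1],[0,0,0,0,0,0,-1]]]'

```text
time: 40.0
tool_pos: [0.5646, 0.0063, 0.0502]
tool_rot: [-0.0, 1.0, -0.005, -0.0]
contact_force: [0.3, 0.1, -0.8]
gripper_width: 0.402
```

Run:
```python
from jar import *
s,f=snap("wrist","w48"); plan(s,[.5661,.0064,.0445],-.55)
```

```text
t 40.00 tcp [0.5646 0.0063 0.0502] yaw -0.61 grip 0.402 F [ 0.3  0.1 -0.8] M [0.02 0.01 0.03]
tilt fix in tool axes (shares of 5deg) [-0.001  0.003 -0.   ]
yaw now -0.61 -> -0.55: turn z total shares -0.012
shift shares in axes now [ 0.036 -0.002  0.142]
shift shares in axes after [ 0.036 -0.002  0.142]
```

Request:
carry_out --moves '[[[0,0,0,0.035,0,0,-1],[0,0,0,0,0,0,-1],[0,0,0,0,0,0,-1]]]'

```text
time: 40.3
tool_pos: [0.5663, 0.0063, 0.0504]
tool_rot: [0.0, 1.0, -0.005, 0.0]
contact_force: [-0.6, 0.2, 0.1]
gripper_width: 0.401
```

Request:
carry_out --moves '[[[0,0,0,0,0,0.05,-1],[0,0,0,0,0,0.05,-1],[0,0,0,0,0,0.03,-1],[0,0,0,0,0,0,-1],[0,0,0,0,0,0,-1]]]'

```text
time: 40.72
tool_pos: [0.5659, 0.0064, 0.0449]
tool_rot: [-0.0, 1.0, -0.005, -0.0]
contact_force: [0.3, -0.4, -0.8]
gripper_width: 0.402
```

Run:
```python
from jar import *
s,f=snap("wrist","w49"); plan(s,[.5661,.0064,.0445],-.55)
```

```text
t 40.72 tcp [0.5659 0.0064 0.0449] yaw -0.61 grip 0.402 F [ 0.3 -0.4 -0.8] M [0.02 0.02 0.02]
tilt fix in tool axes (shares of 5deg) [-0.001  0.006  0.   ]
yaw now -0.61 -> -0.55: turn z total shares -0.011
shift shares in axes now [ 0.005 -0.001  0.009]
shift shares in axes after [ 0.005 -0.001  0.009]
```

Jar bottom is about 0.7 mm above the pocket floor with no contact forces. I'll lower a touch more, release and rise.

Request:
carry_out --moves '[[[0,0,0,0,0,0.015,-1],[0,0,0,0,0,0,-1],[0,0,0,0,0,0,0],[0,0,0,0,0,0,0],[0,0,0,0,0,0,0],[0,0,0,0,0,0,0.6],[0,0,0,0,0,0,0.6]]]'

```text
time: 41.35
tool_pos: [0.5662, 0.0063, 0.0446]
tool_rot: [0.0, 1.0, -0.005, 0.0]
contact_force: [-0.7, -0.1, -0.5]
gripper_width: 0.766
```

Request:
carry_out --moves '[[[0,0,0,0,0,-0.3,1],[0,0,0,0,0,-0.8,1],[0,0,0,0,0,-1,1],[0,0,0,0,0,-1,1],[0,0,0,0,0,-0.8,1],[0,0,0,0,0,0,1],[0,0,0,0,0,0,1]]]'

```text
time: 41.93
tool_pos: [0.568, 0.0061, 0.2051]
tool_rot: [0.0, 1.0, -0.005, 0.004]
contact_force: [-0.6, -0.5, -0.9]
gripper_width: 0.998
```

Run:
```python
from jar import *
s,f=snap("wrist","w50"); plan(s,[.5594,.2838,.1],-.55)
crop(f,(170,60,340,260),3,"pics/w50c.png")
P=cloud(f,f["T"]);z=P[...,2]
m=np.zeros(z.shape,bool);m[60:300,200:320]=1
k=m&(z>.062)&(z<.073)&(P[...,1]>-.03); Q=P[k]; print(k.sum(),np.median(Q,0),cv2.minEnclosingCircle((Q[:,:2]*1000).astype(np.float32)))
```

```text
t 41.93 tcp [0.568  0.0061 0.2051] yaw -0.60 grip 0.998 F [-0.6 -0.5 -0.9] M [ 0.02 -0.01  0.03]
tilt fix in tool axes (shares of 5deg) [ 0.009 -0.085 -0.   ]
yaw now -0.60 -> -0.55: turn z total shares -0.010
shift shares in axes now [-0.289 -6.939  2.627]
shift shares in axes after [-0.283 -6.939  2.627]
888 [0.56591137 0.007462   0.06773911] ((565.7819213867188, 6.792466640472412), 17.939878463745117)
```

View pics/w50c.png

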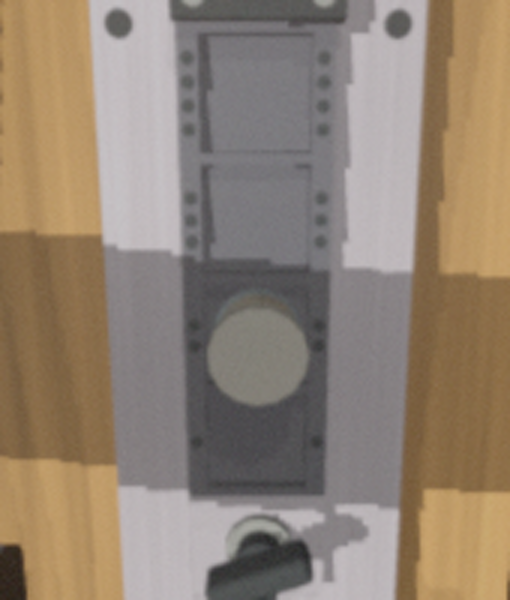

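Jar 38 stands in pocket 2 at (0.5658, 0.0068) with its top at 68 mm, as it should. Now the 46 mm jar.

Request:
carry_out --moves '[[[0,0,0,0,-0.9,0,1],[0,0,0,0,-0.9,0,1],[0,0,0,0,-0.9,0,1],[0,0,0,0,-0.9,0,1],[0,0,0,-0.1,-0.9,0.3,1],[0,0,0,-0.1,-0.9,0.4,1],[0,0,0,-0.1,-0.9,0.6,1],[0,0,0,0,-0.7,0.5,1]]]'

```text
time: 42.65
tool_pos: [0.5549, 0.2869, 0.1264]
tool_rot: [0.0, 1.0, -0.005, -0.002]
contact_force: [-0.2, -0.0, 0.0]
gripper_width: 1.003
```

Request:
carry_out --moves '[[[0,0,0,0,0,0,1],[0,0,0,0,0,0,1],[0,0,0,0,0,0,1]]]'

```text
time: 42.9
tool_pos: [0.5566, 0.2844, 0.1283]
tool_rot: [0.001, 1.0, -0.005, -0.001]
contact_force: [0.1, -0.6, 0.0]
gripper_width: 0.998
```

Run:
```python
from jar import *
s,f=snap("wrist","w51"); print(jar(f,(225,160,310,250),.046)); plan(s,[.5596,.2837,.018],-.55)
```

```text
t 42.90 tcp [0.5566 0.2844 0.1283] yaw -0.59 grip 0.998 F [ 0.1 -0.6  0. ] M [-0.   -0.    0.05]
(np.int64(1281), array([0.5592, 0.2846, 0.0457]), array([559.6, 283.4]), 18.0, 'z top', array([0.046 , 0.0466, 0.0473]))
tilt fix in tool axes (shares of 5deg) [ 0.015  0.025 -0.   ]
yaw now -0.59 -> -0.55: turn z total shares -0.009
shift shares in axes now [0.076 0.016 2.757]
shift shares in axes after [0.076 0.016 2.757]
```

View pics/w51.png

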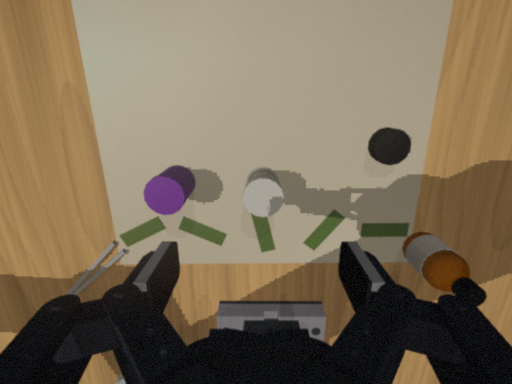

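The white-lidded 46 mm jar is at (263,197), unmoved, and the purple one at (165,194) clears the left finger by about 10 mm. Descending.

Request:
carry_out --moves '[[[0,0,0,0.08,0.02,0.3,1],[0,0,0,0,0,0.6,1],[0,0,0,0,0,0.6,1],[0,0,0,0,0,0.6,1],[0,0,0,0,0,0.55,1],[0,0,0,0,0,0,1],[0,0,0,0,0,0,1],[0,0,0,0,0,0,1]]]'

```text
time: 43.62
tool_pos: [0.5618, 0.2839, 0.0251]
tool_rot: [-0.0, 1.0, -0.006, 0.001]
contact_force: [-0.2, -0.2, 0.4]
gripper_width: 1.002
```

Run:
```python
from jar import *
s,f=snap("wrist","w52"); plan(s,[.5596,.2837,.018],-.55)
```

```text
t 43.62 tcp [0.5618 0.2839 0.0251] yaw -0.66 grip 1.002 F [-0.2 -0.2  0.4] M [ 0.05 -0.   -0.  ]
tilt fix in tool axes (shares of 5deg) [-0.009 -0.027 -0.   ]
yaw now -0.66 -> -0.55: turn z total shares -0.022
shift shares in axes now [-0.055  0.005  0.177]
shift shares in axes after [-0.055  0.005  0.177]
```

Request:
carry_out --moves '[[[0,0,0,-0.05,0.01,0.17,1],[0,0,0,0,0,0,1],[0,0,0,0,0,0,1],[0,0,0,0,0,0,1]]]'

```text
time: 44.0
tool_pos: [0.5585, 0.2839, 0.0171]
tool_rot: [-0.0, 1.0, -0.005, 0.0]
contact_force: [-0.3, -0.2, 0.1]
gripper_width: 1.003
```

Request:
carry_out --moves '[[[0,0,0,0,0,0,-1],[0,0,0,0,0,0,-1],[0,0,0,0,0,0,-1],[0,0,0,0,0,0,-1],[0,0,0,0,0,0,-1],[0,0,0,0,0,0,-1]]]'

```text
time: 44.5
tool_pos: [0.5588, 0.2839, 0.0171]
tool_rot: [-0.0, 1.0, -0.005, 0.0]
contact_force: [0.3, -0.5, 1.4]
gripper_width: 0.404
```

Run:
```python
from jar import *
s,f=snap("wrist","w53"); plan(s,[.5665,.0504,.14],-.55)
```

```text
t 44.50 tcp [0.5588 0.2839 0.0171] yaw -0.60 grip 0.404 F [ 0.3 -0.5  1.4] M [ 0.05  0.02 -0.01]
tilt fix in tool axes (shares of 5deg) [-0.003 -0.009 -0.   ]
yaw now -0.60 -> -0.55: turn z total shares -0.011
shift shares in axes now [ 0.254  5.835 -3.072]
shift shares in axes after [ 0.249  5.836 -3.072]
```

View pics/w53.png

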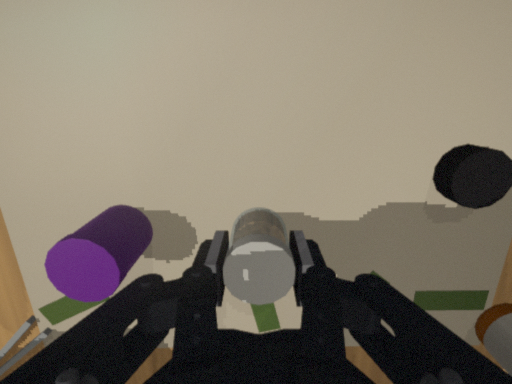

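Request:
carry_out --moves '[[[0,0,0,0,0,-0.5,-1],[0,0,0,0,0,-0.8,-1],[0,0,0,0,0,-0.8,-1],[0,0,0,0,0,-0.8,-1],[0,0,0,0,0.6,-0.17,-1],[0,0,0,0,0.8,0,-1],[0,0,0,0.1,0.8,0,-1],[0,0,0,0.1,0.8,0,-1]]]'

```text
time: 45.22
tool_pos: [0.5648, 0.1627, 0.1396]
tool_rot: [0.0, 1.0, -0.005, 0.0]
contact_force: [0.4, -0.5, -0.8]
gripper_width: 0.408
```

Request:
carry_out --moves '[[[0,0,0,0.05,0.8,0,-1],[0,0,0,0,0.8,0,-1],[0,0,0,0,0.8,0,-1],[0,0,0,0,0.43,0,-1],[0,0,0,0,0,0,-1],[0,0,0,0,0,0,-1],[0,0,0,0,0,0,-1],[0,0,0,0,0,0,-1]]]'

```text
time: 45.88
tool_pos: [0.5658, 0.0515, 0.1393]
tool_rot: [-0.0, 1.0, -0.005, -0.0]
contact_force: [-0.3, 0.9, -0.8]
gripper_width: 0.401
```

Run:
```python
from jar import *
s,f=snap("wrist","w54"); plan(s,[.5665,.0506,.0525],-.55)
```

```text
t 45.88 tcp [0.5658 0.0515 0.1393] yaw -0.53 grip 0.401 F [-0.3  0.9 -0.8] M [ 0.02 -0.01 -0.03]
tilt fix in tool axes (shares of 5deg) [-0.004  0.004 -0.   ]
yaw now -0.53 -> -0.55: turn z total shares 0.004
shift shares in axes now [0.018 0.023 2.17 ]
shift shares in axes after [0.018 0.023 2.17 ]
```

View pics/w54.png

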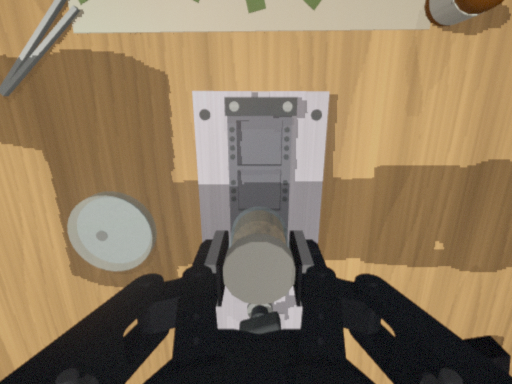

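Request:
carry_out --moves '[[[0,0,0,0.02,0.02,0.4,-1],[0,0,0,0,0,0.6,-1],[0,0,0,0,0,0.6,-1],[0,0,0,0,0,0.4,-1],[0,0,0,0,0,0,-1],[0,0,0,0,0,0,-1],[0,0,0,0,0,0,-1],[0,0,0,0,0,0,-1]]]'

```text
time: 46.6
tool_pos: [0.5682, 0.0499, 0.0615]
tool_rot: [0.0, 1.0, -0.005, 0.002]
contact_force: [0.6, 0.5, 0.2]
gripper_width: 0.403
```

Run:
```python
from jar import *
s,f=snap("wrist","w55"); plan(s,[.5665,.0506,.0471],-.55)
```

```text
t 46.60 tcp [0.5682 0.0499 0.0615] yaw -0.57 grip 0.403 F [0.6 0.5 0.2] M [-0.   -0.02  0.01]
tilt fix in tool axes (shares of 5deg) [ 0.001 -0.038 -0.   ]
yaw now -0.57 -> -0.55: turn z total shares -0.004
shift shares in axes now [-0.042 -0.016  0.36 ]
shift shares in axes after [-0.042 -0.016  0.36 ]
```

Request:
carry_out --moves '[[[0,0,0,0,-0.015,0.08,-1],[0,0,0,0,0,0.08,-1],[0,0,0,0,0,0,-1],[0,0,0,0,0,0,-1],[0,0,0,0,0,0,-1],[0,0,0,0,0,0,-1]]]'

```text
time: 47.15
tool_pos: [0.5668, 0.0502, 0.0532]
tool_rot: [0.0, 1.0, -0.005, 0.0]
contact_force: [0.1, -0.3, -1.4]
gripper_width: 0.404
```

Run:
```python
from jar import *
s,f=snap("wrist","w56"); plan(s,[.5665,.0506,.0471],-.55)
```

```text
t 47.15 tcp [0.5668 0.0502 0.0532] yaw -0.61 grip 0.404 F [ 0.1 -0.3 -1.4] M [-0.   -0.08  0.01]
tilt fix in tool axes (shares of 5deg) [ 0.    -0.001  0.   ]
yaw now -0.61 -> -0.55: turn z total shares -0.012
shift shares in axes now [-0.007 -0.01   0.152]
shift shares in axes after [-0.007 -0.01   0.152]
```

Request:
carry_out --moves '[[[0,0,0,-0.007,-0.01,0.05,-1],[0,0,0,0,0,0.05,-1],[0,0,0,0,0,0.04,-1],[0,0,0,0,0,0,-1],[0,0,0,0,0,0,-1]]]'

```text
time: 47.62
tool_pos: [0.5664, 0.0507, 0.0474]
tool_rot: [-0.0, 1.0, -0.005, -0.0]
contact_force: [-0.3, -0.7, 0.2]
gripper_width: 0.404
```

Run:
```python
from jar import *
s,f=snap("wrist","w57"); plan(s,[.5665,.0506,.0471],-.55)
```

```text
t 47.62 tcp [0.5664 0.0507 0.0474] yaw -0.60 grip 0.404 F [-0.3 -0.7  0.2] M [-0.01  0.04 -0.  ]
tilt fix in tool axes (shares of 5deg) [-0.     0.003 -0.   ]
yaw now -0.60 -> -0.55: turn z total shares -0.011
shift shares in axes now [0.003 0.001 0.006]
shift shares in axes after [0.003 0.001 0.006]
```

Request:
carry_out --moves '[[[0,0,0,0,0,0,-1],[0,0,0,0,0,0,0],[0,0,0,0,0,0,0],[0,0,0,0,0,0,0],[0,0,0,0,0,0,0.6],[0,0,0,0,0,0,0.6],[0,0,0,0,0,0,0.6]]]'

```text
time: 48.25
tool_pos: [0.5665, 0.0506, 0.0476]
tool_rot: [-0.0, 1.0, -0.005, 0.0]
contact_force: [-0.0, -0.1, 0.2]
gripper_width: 0.801
```

Request:
carry_out --moves '[[[0,0,0,0,0,-0.3,1],[0,0,0,0,0,-0.8,1],[0,0,0,0,0,-1,1],[0,0,0,0,0,-1,1],[0,0,0,0,0,-0.8,1],[0,0,0,0,0,0,1],[0,0,0,0,0,0,1],[0,0,0,0,0,0,1]]]'

```text
time: 48.92
tool_pos: [0.5663, 0.0507, 0.2037]
tool_rot: [0.0, 1.0, -0.005, 0.0]
contact_force: [-0.1, 0.4, -0.1]
gripper_width: 1.001
```

```bash
python3 - <<'E'
from jar import *
s,f=snap("wrist","w58"); s,f=snap("wrist","w58")
crop(f,(160,80,350,340),3,"pics/w58c.png")
P=cloud(f,f["T"]);z=P[...,2]
for n,lo,hi,y0,y1 in (("38",.064,.071,-.02,.03),("46",.072,.080,.03,.09),("wing",.062,.08,-.12,-.05)):
    k=(z>lo)&(z<hi)&(P[...,1]>y0)&(P[...,1]<y1)&(abs(P[...,0]-.566)<.03); Q=P[k]
    print(n,k.sum(),np.median(Q,0),cv2.minEnclosingCircle((Q[:,:2]*1000).astype(np.float32)) if n!="wing" else cv2.minAreaRect((Q[:,:2]*1000).astype(np.float32)))
f=snap("scene","s58")[1]; crop(f,(170,110,320,245),5,"pics/s58c.png"); snap("top","t58")
E
python3 -c "
import cv2;a=cv2.imread('pics/w58c.png');cv2.imwrite('pics/w58c.png',a[:600])"
```

```text
t 48.92 tcp [0.5663 0.0507 0.2037] yaw -0.61 grip 1.001 F [-0.1  0.4 -0.1] M [ 0.04 -0.04  0.05]
t 48.97 tcp [0.5656 0.0507 0.2024] yaw -0.60 grip 1.001 F [-1.3  0.9 -1.4] M [-0.01 -0.01  0.02]
38 788 [0.56606058 0.00761947 0.06774145] ((565.83203125, 6.809433460235596), 17.881107330322266)
46 939 [0.56567181 0.05118742 0.07567618] ((566.0072021484375, 50.55187225341797), 17.84889030456543)
wing 410 [ 0.56539309 -0.08084337  0.0698628 ] ((565.237548828125, -82.79423522949219), (41.31724166870117, 12.30836296081543), 18.658302307128906)
t 49.02 tcp [0.5653 0.0507 0.2016] yaw -0.60 grip 0.994 F [-0.7  0.2  0.7] M [ 0.01 -0.05 -0.03]
t 49.07 tcp [0.5653 0.0507 0.2014] yaw -0.61 grip 1.005 F [ 0.4  0.8 -0.3] M [0.01 0.02 0.03]
```

View pics/w58c.png

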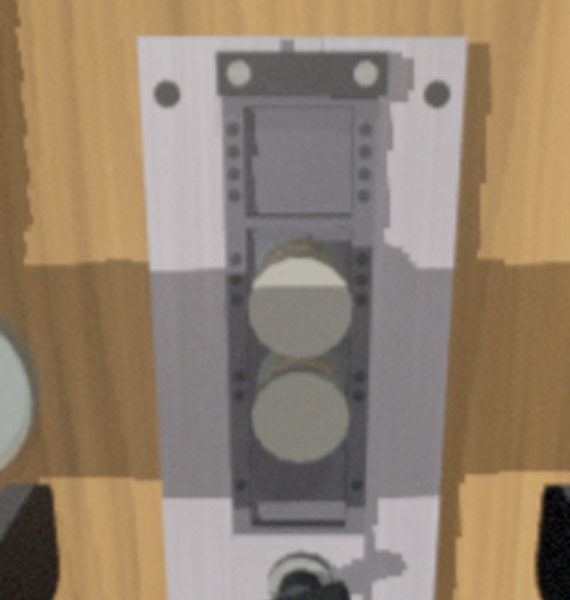

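View pics/s58c.png

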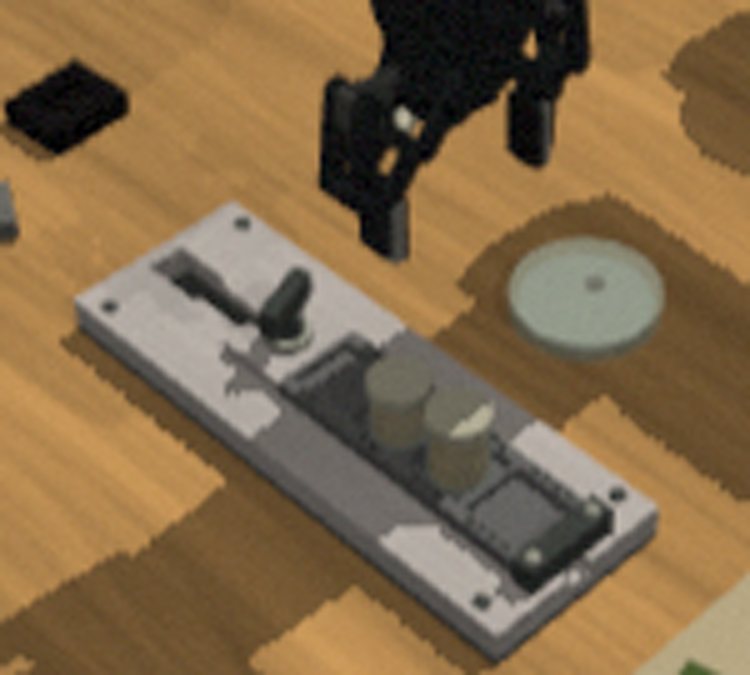

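View pics/t58.png

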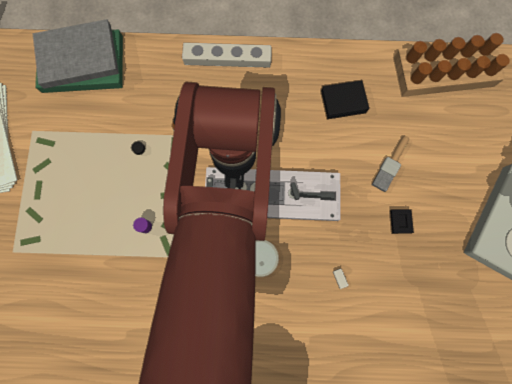

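Run:
```python
from plant import ticket,state
print(ticket.job_done()); print(state()["time"])
```

```text
the job is handed in; nothing more can be done
None
the job is handed in; nothing more can be done
```

I handed the job in at about 49 s of the 210 s. The carrier is clamped home and the two jars that were present, 38 mm and 46 mm, stand in pockets 2 and 3. No verdict was reported.

**What I did**
- I slid the carrier 21.7 mm onto the stop, where it pushed back with about 15 N.
- I loaded the T-bolt in the pocket, slid it into the notch and gave it a quarter turn clockwise, then tightened the nut with one regrip.
- I then placed the 38 mm jar, followed by the 46 mm jar. The 38 mm jar had been knocked about 37 mm aside on the mat, so I measured it again before gripping it.
- No 30 mm or 54 mm jar was on the bench, so pockets 1 and 4 stay empty. I left the purple look-alike alone.

**Last checks**
- **Jars:** both lid centres are within 0.6 mm of their pocket centres, with tops at 67.7 and 75.7 mm where 68 and 76 were expected.
- **Carrier:** before I placed the jars, the predicted pocket outlines matched the image to a fraction of a mm. The last picture still shows it against the stop.
- **Clamp:** the bolt axis is about 1 mm from the notch point. The nut took about 0.12 N m, and on release the wing sprang back about 53° and has stayed there since.
- **Gripper:** it is open and clear at 0.2 m, and no bystander visibly moved.

**What went wrong or disagreed**
- **Bolt insertion:** the first try met the pocket lip with 26 N, because the bolt was gripped about 2° tilted. I lifted it, realigned and later regripped.
- **Calibration:** the wrist camera's hand-eye calibration carried an error of about 1.7 mm, which I corrected partway through. The fixed cameras differed from the wrist camera by up to 5 mm in y before that.
- **Not measured:** I did not measure the collar's pressing force directly, and I estimated the head as about 12° off square (the limit is about 20°).

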